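# Put the vitamin box from behind the jars into the medicine case

### The job

Move the two jars that stand on coasters, the red-capped and the green-capped one, out of the way onto the empty steel tray, then fetch the small vitamin box that lies behind them, put it flat inside the white medicine case and close the case's lid fully. In the end each jar must stand upright again in the middle of the coaster of its own cap's colour. Leave the dropper bottle and the small patterned cup standing where they are.

Things in the scene. Friction and masses are not known exactly. Their poses are not given: they have to be found in the camera images.
- red_jar_mid (a point): loose spice jar with a red screw cap, round, 45 mm across, 109 mm tall, upright, 0.16 kg; the point is at its centre, half-way up. It starts on the red coaster
- green_jar_mid (a point): loose jar with a dark green screw cap, round, 50 mm across, 140 mm tall, upright, 0.16 kg; the point is at its centre, half-way up. It starts on the green coaster
- vitamin_box_mid (a point): loose flat cardboard vitamin box, pale with a small orange picture, 55 mm along its x, 112 mm along its y, 20 mm high (firm up to 17 mm), lying flat on the worktop just behind (farther from the robot than) the two jars, only about 2 cm from them, so that a gripper cannot reach down to it until both jars are cleared; the point is at its centre, 10 mm above its underside
- red_coaster: fixed round red coaster, 64 mm across, 4 mm thick: home of the red-capped jar; origin under its centre
- green_coaster: fixed round green coaster, 64 mm across, 4 mm thick: home of the green-capped jar; origin under its centre
- side_tray: fixed empty steel serving tray, 165 mm along its x, 280 mm along its y, rim and end handles 20 mm high; its nearly flat floor, which takes both jars (for instance 55 mm either side of its centre along y), lies 2 mm above the worktop; origin under its centre. It may be left or right of the jars
- med_case: fixed white medicine case, 162 mm along its x, 136 mm along its y, walls 5 mm thick and 50 mm high, inside 152 x 126 mm, inner floor 5 mm above the worktop; origin under its centre, z up, x away from the robot. A hinged lid with a green cross covers it; the hinge line runs along the case's y at x = +84, z = 50 mm, on the far side. It may be left or right of the jars
- case_lid (a joint): lid angle: 0 shut (as it starts), 1.57 upright, 1.75 at its stop; swings up and away from the robot about the case's +y; a stiff hinge (0.14 N m) holds it where it is left; rubber bumpers give slightly at the stops. Lid 8 mm thick. Green lift tab in the lid's plane, 24 mm wide along y, sticks out 30 mm past the free edge towards the robot; its middle is 180 mm from the hinge line: when shut at x = -96, y = 0, z = 54 mm of the case
- dropper_bottle: bystander: small loose brown dropper bottle with a black top, 34 mm across, 102 mm tall, behind the work; origin under its centre
- small_cup: bystander: small loose cream cup with a dark leaf pattern and a handle, 70 x 99 mm, 60 mm tall, behind the work; origin under its centre
Mind the look-alikes: they are no part of the job. Leave any purple look-alike of the part that bears red_jar_mid alone.

How it is judged:
On the way, in this order (a step that is already met when the one before it is completed fails the run):
1. both jars stand upright on the steel tray, the vitamin box still where it was (x of red_jar_mid in the frame of side_tray between -0.065 and 0.065 m and y of red_jar_mid in the frame of side_tray between -0.11 and 0.11 m and height (world z) of red_jar_mid below 0.0745 m and angle between each of red_jar_mid, green_jar_mid's own z axis and vertical below 0.15 rad and x of green_jar_mid in the frame of side_tray between -0.065 and 0.065 m and y of green_jar_mid in the frame of side_tray between -0.11 and 0.11 m and height (world z) of green_jar_mid below 0.09 m and distance of vitamin_box_mid from where it was at the start of the episode below 0.03 m), for 0.2 s.
2. the vitamin box lies flat inside the medicine case (x of vitamin_box_mid in the frame of med_case between -0.06 and 0.06 m and y of vitamin_box_mid in the frame of med_case between -0.05 and 0.05 m and height (world z) of vitamin_box_mid below 0.027 m and angle between vitamin_box_mid's own z axis and vertical below 0.15 rad), for 0.2 s.
At the end, for the whole second after the job is handed in: The vitamin box lies flat inside the medicine case, the lid is shut (under 0.06 rad), each jar stands upright on the coaster of its cap's colour within 14 mm of the coaster's centre, and all are at rest (all of step 2 and value of joint case_lid below 0.06 rad and horizontal distance between red_jar_mid and red_coaster below 0.014 m and height (world z) of red_jar_mid between 0.0545 and 0.0625 m and angle between each of red_jar_mid, green_jar_mid's own z axis and vertical below 0.1 rad and horizontal distance between green_jar_mid and green_coaster below 0.014 m and height (world z) of green_jar_mid between 0.07 and 0.078 m and linear speed of each of red_jar, green_jar, vitamin_box below 0.02 m/s); the robot touches nothing.
It fails at once if the dropper bottle or the small cup is moved more than 20 mm (distance of any of dropper_bottle, small_cup from where it was at the start of the episode above 0.02 m).
It fails at once if a jar is knocked over (angle between any of red_jar_mid, green_jar_mid's own z axis and vertical above 0.7 rad).
It also fails if it takes over 146 s, if anything falls off the work surface, if the arm or the gripper's body presses on something with over 40 N, if the wrist force passes 120 N, or if a joint passes its speed limit or range.

### The arm

A 6-joint arm with a two-finger parallel gripper is mounted at the origin on a cart in front of the work surface, level with it; the furniture and walls round the work are solid. World frame = base frame: x ahead of the robot, y to its left, z up, the work surface at z = 0. Lengths are in m, angles in rad, forces in N, time in s.
With the tool pointing down it reaches from about 0.35 to 0.775 m from the base axis. Payload 7.3 kg.
Tool frame: the origin (TCP) lies between the finger pads; the fingertips stand 17 mm ahead of it and the grasp point (between the pads) lies 2 mm behind it; z points along the fingers, y is the line along which they close (so a half turn about z gives the same grasp; the last joint's range is limited). The gripper opens to 92 mm and grips with 3 to 60 N. Pads are 19 mm wide; open, the fingers measure 130 mm over their backs; the gripper's body (75 mm by 190 mm) begins 47 mm behind the grasp point.
Start: joints at [1.137, 0.342, 1.524, -0, 1.275, -0.146], TCP at [0.149, 0.503, 0.218] pointing down, gripper open.
Joint ranges: [-2.53, 2.53], [-0.77, 2.02], [0.04, 2.7], [-1, 4.14], [0.28, 2.66], [-3.11, 3.11]. Speed limits (rad/s): [2.57, 2.57, 3.14, 3.14, 3.14, 3.14].

### API

Orientations are given as [roll, pitch, yaw] about the fixed x, y, z axes, in that order (R = Rz(yaw) Ry(pitch) Rx(roll)).
In Python, from cell import robot, optics gives the robot as it stands.
- The arm moves only by the tool play_rows, never from a script. Its argument "rows" is a list of rows, each a list of 7 numbers: the shift along the tool's x, y, z in cm, then the turn, a rotation vector about the tool's x, y, z in rad, then the opening, from 0 (shut) to 1 (fully open). In form: [[tx, ty, tz, wx, wy, wz, grip], ...]. A call has 1 to 20 rows; each row is the pose to reach, as a shift and turn from the pose commanded when the call began, along the tool's axes at that moment; what a row does not reach only later rows make up. A row lasts 1/10 s, in which the tool goes at most 50 mm and 8.59 degrees, less where a joint would pass 70% of its speed; a pose out of reach is approached as far as the arm can. A call with a gripper value outside its range is refused whole. The fingers move at their own pace and stop on an object; "squeeze" is the grip in N (left out, the last holds). Time passes only in rows, so rows that repeat a pose let the fingers close. It gives the time, the measured TCP pose, the force, the opening and the grip force at its end, in the units of the state.
- robot.observe(): the state, without advancing time (a new reading comes with each control period).
- optics.read_camera(name): name is "side" or "top" or "wrist"; returns (picture, depth): 384x512x3 uint8, red, green, blue; 384x512 float32, m along the optical axis (not along the pixel's ray), 0 where there is no reading.
- optics.camera_model(name): a dict with "fx", "fy", "cx", "cy" (pixels), "dist" ([k1, k2, p1, p2, k3] as OpenCV has them; the pictures are not rectified), "origin" and "rotation" of the camera in the world; the wrist camera has in their place "tool_from_camera" (4x4, takes a point from camera to tool coordinates, whose origin is the TCP and whose axes are the flange's). Camera axes: x right, y up, looking along -z (the intrinsics and any distortion apply to the point x, -y, -z); pixel columns grow to the right and rows downward; lengths in m; the calibration is good to about 2 mm. A picture is of the moment at which its call begins: read the wrist's pose just before it. camera_model takes no time and is no camera call.
- robot.hand_in(): hands the job in; it is judged then, once.
The state is a dict: "time": time; "qpos": joint angles; "qvel": joint speeds; "joint_efforts": joint torques, N m; "tool_pos": TCP position; "tool_rot": TCP orientation; "contact_force": force on the tool from outside, world axes, zero at the start; "torque": the same for the moment, N m; "opening": finger opening in m; "grip_force": force on a finger pad.
Only numpy, scipy, OpenCV 4.12 (cv2) and the standard library are available. Lean on these libraries where they do the work, as an engineer would, in place of code of your own. Each camera call takes 0.05 s, during which the arm holds its last target. There are 200 camera calls.

## Working session

There is one attempt and no reset: what is moved stays moved. The work goes in short steps, Python scripts to look and compute and a tool call to move; the robot and the scene stay as the last step left them, time stands still between calls to the robot, and variables do not carry over. Pictures are saved under pics/ and viewed, at most 14 in all, crops included, and the job is handed in when it is done.

Besides the shell and the picture viewer there is one more tool, called after ">>>" as a command line: name --pt "numbers of a row" for each row, then --argument value for the rest. play_rows: Moves the arm, as the interface text tells. Its arguments: {"type":"object","properties":{"rows":{"type":"array"},"squeeze":{"type":"number"}},"required":["rows"]}

```bash
ls; mkdir -p pics; cat > h.py <<'E'
import numpy as np, cv2
from cell import robot, optics
def world(name, st=None):
    if st is None: st=robot.observe()
    im,d=optics.read_camera(name); m=optics.camera_model(name)
    return im,d,pts(m,d,st)
def pts(m,d,st):
    K=np.array([[m['fx'],0,m['cx']],[0,m['fy'],m['cy']],[0,0,1]]);h,w=d.shape
    uv=np.stack(np.meshgrid(np.arange(w),np.arange(h)),-1).reshape(-1,1,2).astype(float)
    n=cv2.undistortPoints(uv,K,np.array(m['dist'])).reshape(h,w,2)
    P=np.stack([n[...,0]*d,-n[...,1]*d,-d],-1)
    if 'rotation' in m: R=np.array(m['rotation']);o=np.array(m['origin'])
    else:
        T=np.array(m['tool_from_camera']);from scipy.spatial.transform import Rotation as Ro
        Rt=Ro.from_euler('xyz',st['tool_rot']).as_matrix()
        R=Rt@T[:3,:3];o=Rt@T[:3,3]+np.array(st['tool_pos'])
    W=P@R.reshape(3,3).T+o; W[d==0]=np.nan
    return W
def save(n,im): cv2.imwrite('pics/'+n+'.png',im[...,::-1])
E
python3 - <<'E'
from h import *
print(robot.observe())
for n in('side','top'):
    im,d,W=world(n); save(n+'0',im); np.savez('/tmp/'+n,im=im,d=d,W=W)
    print(n,optics.camera_model(n)['origin'])
E
```

```text
pics
{'time': 0.0, 'qpos': array([ 1.13702429e+00,  3.42714472e-01,  1.52503794e+00, -3.61057256e-05,
        1.27537248e+00, -1.45982839e-01]), 'qvel': array([-0.00068457,  0.00040554, -0.00065433, -0.00062054,  0.00021563,
       -0.00114434]), 'joint_efforts': array([-1.50034080e-03, -4.31252396e+01, -2.44221425e+01,  7.14628561e-02,
        5.61212772e-02, -1.30061912e-04]), 'tool_pos': array([0.14881343, 0.50302604, 0.21774194]), 'tool_rot': array([-3.14007169e+00, -1.88728494e-04,  2.85381385e+00]), 'contact_force': array([ 0.51711125, -0.29183969,  0.56279704]), 'torque': array([-0.04239309, -0.00274026,  0.04267307]), 'grip_force': 0.0, 'opening': 0.09171911705991703}Traceback (most recent call last):
  File "<stdin>", line 4, in <module>
  File "h.py", line 6, in world
    return im,d,pts(m,d,st)
                ~~~^^^^^^^^
  File "h.py", line 17, in pts
    W=P@R.reshape(3,3).T+o; W[d==0]=np.nan
        ~~~~~~~~~^^^^^
ValueError: cannot reshape array of size 3 into shape (3,3)
```

```bash
python3 - <<'E'
s=open('h.py').read()
s=s.replace("R=np.array(m['rotation']);o","R=Ro.from_euler('xyz',m['rotation']).as_matrix();o").replace("from scipy.spatial.transform import Rotation as Ro\n","\n").replace("import numpy as np, cv2","import numpy as np, cv2\nfrom scipy.spatial.transform import Rotation as Ro")
open('h.py','w').write(s)
E
python3 - <<'E'
from h import *
for n in('side','top'):
    im,d,W=world(n); save(n+'0',im); np.savez('/tmp/'+n,im=im,d=d,W=W)
    m=optics.camera_model(n); print(n,m['origin'],m['rotation'])
E
```

```text
side [0.46466314 0.94098301 0.94053448] [ 0.85081144  0.01436286 -3.04859671]
top [ 0.34373484 -0.01498247  1.13839472] [ 0.21937734  0.00344457 -1.63251748]
```

View pics/top0.png

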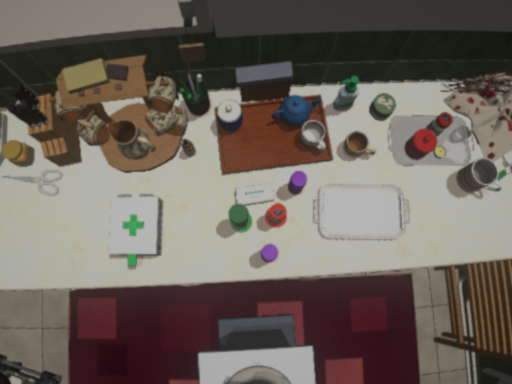

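View pics/side0.png

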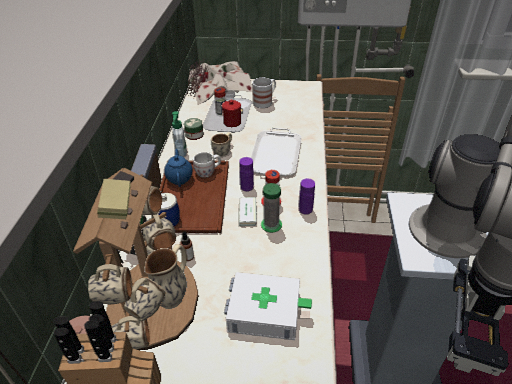

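Top view: candidates are the red jar (276,214) with the red canister at (424,142) and the red-topped shaker at (443,120) as look-alikes, plus two purple look-alikes (298,182) and (269,253). The green jar is at (239,217), with the green tin (384,104) as its look-alike. The vitamin box is at (255,193), the case at (134,226) with its tab at (132,260), and the empty tray at (361,211). I choose the jars at (276,214) and (239,217), on coasters just in front of the box.

```bash
cat > meas.py <<'E'
from h import *
def blob(W,m):
    n,l,s,c=cv2.connectedComponentsWithStats(m.astype(np.uint8))
    out=[]
    for i in range(1,n):
        if s[i,4]<15: continue
        P=W[l==i];P=P[~np.isnan(P[:,0])]
        if len(P)<10: continue
        r=cv2.minAreaRect((P[:,:2]*1000).astype(np.float32))
        out.append((c[i].round(),s[i,4],np.median(P,0).round(4),P.min(0).round(3),P.max(0).round(3),np.round(r[0],1),np.round(r[1],1),round(r[2],1)))
    return out
if __name__=='__main__':
    z=np.load('/tmp/top.npz');im,W=z['im'],z['W'];hsv=cv2.cvtColor(im,cv2.COLOR_RGB2HSV)
    for (u,v) in [(276,214),(239,217),(298,182),(269,253),(255,193),(361,211),(134,226),(187,147),(357,144),(314,133),(200,225),(255,240)]:
        print(u,v,W[v,u].round(3))
    Z=W[...,2]
    roi=np.zeros(Z.shape,bool);roi[160:275,95:415]=1
    for name,m in [('tall>.09',Z>.09),('z.04-.07',(Z>.04)&(Z<.075)),('z.012-.03',(Z>.011)&(Z<.03))]:
        print(name)
        for b in blob(W,m&roi): print(*b)
E
python3 meas.py
python3 - <<'E'
from h import *
z=np.load('/tmp/top.npz')['im'];a=cv2.resize(z[165:275,210:330],None,fx=5,fy=5,interpolation=2)
save('crop1',a)
E
```

```text
276 214 [ 0.507 -0.078  0.113]
239 217 [0.501 0.018 0.145]
298 182 [ 0.591 -0.144  0.111]
269 253 [ 0.407 -0.053  0.111]
255 193 [ 0.588 -0.028  0.021]
361 211 [ 0.517 -0.336  0.005]
134 226 [0.506 0.315 0.062]
187 147 [0.723 0.159 0.071]
357 144 [ 0.722 -0.347  0.013]
314 133 [ 0.764 -0.218  0.014]
200 225 [0.506 0.137 0.004]
255 240 [ 0.453 -0.019  0.002]
tall>.09
[298. 179.] 228 [ 0.5992 -0.1459  0.1092] [ 0.579 -0.168  0.091] [ 0.623 -0.125  0.115] [ 601.1 -146. ] [42.5 43.5] 87.4
[278. 212.] 232 [ 0.5134 -0.083   0.1133] [ 0.493 -0.105  0.094] [ 0.536 -0.061  0.119] [514.5 -83.6] [42.7 43.9] 41.9
[238. 214.] 348 [0.5077 0.0195 0.1443] [ 0.485 -0.005  0.09 ] [0.535 0.044 0.15 ] [510.   19.2] [48.6 49.5] 86.9
[269. 252.] 223 [ 0.4094 -0.0546  0.1097] [ 0.389 -0.077  0.091] [ 0.431 -0.032  0.115] [410.  -54.8] [43.5 40.8] 76.6
z.04-.07
[294. 188.] 51 [ 0.5824 -0.1359  0.0611] [ 0.578 -0.161  0.04 ] [ 0.606 -0.124  0.075] [ 588.3 -138.7] [42.5 15.1] 58.6
[134. 226.] 2976 [0.5056 0.3165 0.0586] [0.398 0.246 0.04 ] [0.598 0.391 0.067] [498.5 319.5] [138.6 200.3] 87.3
[275. 221.] 31 [ 
[... 1303 characters left out ...]
3  -0.4592  0.0136] [ 0.427 -0.48   0.011] [ 0.547 -0.407  0.026] [ 482.6 -451.4] [ 41.7 128.8] 66.5
[321. 209.] 17 [ 0.5292 -0.2169  0.013 ] [ 0.515 -0.22   0.011] [ 0.544 -0.212  0.016] [ 529.5 -216.4] [ 6.4 29.1] 85.8
[319. 220.] 70 [ 0.4999 -0.2089  0.0152] [ 0.46  -0.22   0.011] [ 0.539 -0.197  0.025] [ 499.2 -208.2] [22.4 77.2] 84.7
[340. 237.] 16 [ 0.4454 -0.2617  0.013 ] [ 0.444 -0.281  0.011] [ 0.449 -0.246  0.017] [ 446.1 -263.7] [34.6  3.4] 86.7
[359. 237.] 25 [ 0.4393 -0.3193  0.0125] [ 0.436 -0.342  0.011] [ 0.445 -0.301  0.016] [ 440.6 -321.5] [41.8  6.2] 85.9
[373. 237.] 17 [ 0.436  -0.3626  0.013 ] [ 0.434 -0.375  0.011] [ 0.441 -0.348  0.017] [ 437.8 -361.6] [27.2  6.4] 85.8
```

View pics/crop1.png

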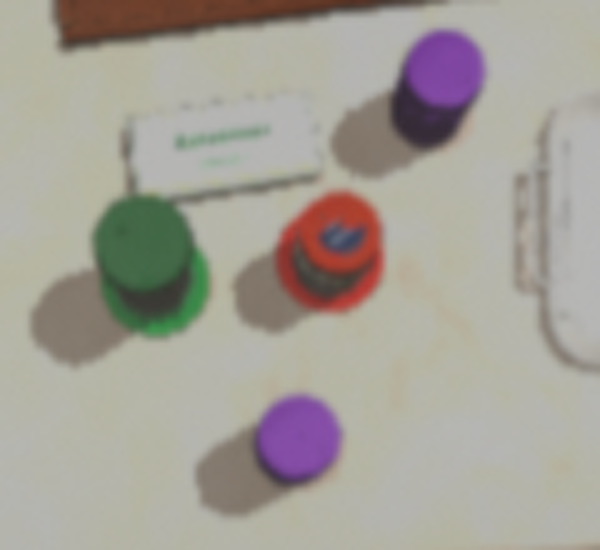

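The crop shows the red-capped jar (338,235 in the crop) on its red coaster and the dark green jar (145,240) on its green coaster. The white box lies behind them (225,145), and both purple jars are separate, so the choice is confirmed. Next I measure the case, tab and tray, and write a move planner.

```bash
cat >> h.py <<'E'
def rel(p,yaw=None,pitch=0.,st=None):
    "rows numbers from the present pose to world TCP p, tool down with yaw(deg); pitch(deg) turns tool about world y afterwards"
    st=st or robot.observe(); R0=Ro.from_euler('xyz',st['tool_rot'])
    R=R0 if yaw is None else Ro.from_euler('y',pitch,degrees=True)*Ro.from_euler('xyz',[180,0,yaw],degrees=True)
    print('shift cm',(R0.inv().apply(np.array(p)-st['tool_pos'])*100).round(2),'turn',(R0.inv()*R).as_rotvec().round(3))
def stt():
    s=robot.observe(); print('t',round(s['time'],2),'pos',np.round(s['tool_pos'],4),'rot',np.round(s['tool_rot'],3),'F',np.round(s['contact_force'],1),'open',round(s['opening'],4),'grip',round(s['grip_force'],1))
E
python3 - <<'E'
from meas import *
z=np.load('/tmp/top.npz');im,W=z['im'],z['W'];hsv=cv2.cvtColor(im,cv2.COLOR_RGB2HSV)
roi=np.zeros(W.shape[:2],bool);roi[190:272,105:165]=1
g=(hsv[...,0]>45)&(hsv[...,0]<85)&(hsv[...,1]>110)&roi
print('green');[print(*b) for b in blob(W,g)]
w=(W[...,2]>.04)&roi&(W[...,0]>.425)
print('lid');[print(*b) for b in blob(W,w)]
# tray: rim points above 8mm
roi[:]=0;roi[170:250,305:415]=1
P=W[roi&(W[...,2]>.009)&(W[...,2]<.035)];P=P[(P[:,1]<-.18)&(P[:,1]>-.5)&(P[:,0]<.62)&(P[:,0]>.4)]
print('tray',cv2.minAreaRect((P[:,:2]*1000).astype(np.float32)))
s=np.load('/tmp/side.npz');im,W=s['im'],s['W']
for n,uv in dict(tray=(276,153),box=(247,211),dropper=(187,248),case=(264,298),tab=(305,303)).items(): print(n,W[uv[1],uv[0]].round(3))
rel([.403,.323,.15],177.3)
E
```

```text
green
[133. 225.] 190 [0.5101 0.3189 0.06  ] [0.484 0.292 0.055] [0.537 0.345 0.067] [510.6 318.5] [45.5 46.9] 38.9
[132. 259.] 75 [0.4144 0.3225 0.0578] [0.401 0.313 0.054] [0.426 0.334 0.062] [413.6 323.3] [21.1 25.1] 88.7
lid
[134. 225.] 2884 [0.5086 0.3154 0.0586] [0.425 0.246 0.04 ] [0.598 0.391 0.067] [512.1 318.8] [138.6 173.1] 87.3
tray ((518.2590942382812, -339.40753173828125), (280.1010437011719, 165.1339874267578), 84.66326904296875)
tray [ 0.517 -0.338  0.003]
box [ 0.587 -0.013  0.02 ]
dropper [0.728 0.178 0.055]
case [0.511 0.321 0.057]
tab [0.413 0.327 0.058]
shift cm [-29.48 -10.06   6.8 ] turn [-0.001 -0.    -0.241]
```

>>> play_rows --pt "-30.2 -10.3 6.8 0 0 -0.241 1" --pt "-30.2 -10.3 6.8 0 0 -0.241 1" --pt "-30.2 -10.3 6.8 0 0 -0.241 1" --pt "-30.2 -10.3 6.8 0 0 -0.241 1" --pt "-30.2 -10.3 6.8 0 0 -0.241 1" --pt "-30.2 -10.3 6.8 0 0 -0.241 1" --pt "-30.2 -10.3 6.8 0 0 -0.241 1" --pt "-30.2 -10.3 6.8 0 0 -0.241 1" --pt "-30.2 -10.3 6.8 0 0 -0.241 1" --pt "-30.2 -10.3 6.8 0 0 -0.241 1"

```text
time: 1.15
tool_pos: [0.4085, 0.3196, 0.1506]
tool_rot: [3.141, -0.0, 3.096]
contact_force: [-0.7, -0.5, 0.0]
opening: 0.0917
grip_force: 0.0
```

```bash
python3 - <<'E'
from meas import *
stt(); rel([.411,.323,.060],177.3)
st=robot.observe();im,d,W=world('wrist',st);save('w1',im)
hsv=cv2.cvtColor(im,cv2.COLOR_RGB2HSV);g=(hsv[...,0]>45)&(hsv[...,0]<85)&(hsv[...,1]>110)
[print(*b) for b in blob(W,g)]
E
```

```text
t 1.15 pos [0.4085 0.3196 0.1506] rot [ 3.141 -0.     3.096] F [-0.7 -0.5  0. ] open 0.0917 grip 0.0
shift cm [-0.24  0.35  9.06] turn [ 0.    -0.     0.001]
[260. 194.] 846 [0.4132 0.3258 0.0577] [0.397 0.314 0.054] [0.43  0.338 0.06 ] [413.7 325.8] [23.2 32.8] 87.8
[259. 291.] 773 [0.5175 0.3209 0.0591] [0.508 0.292 0.057] [0.54  0.35  0.061] [524.4 320.8] [58.1 31. ] 87.0
```

View pics/w1.png

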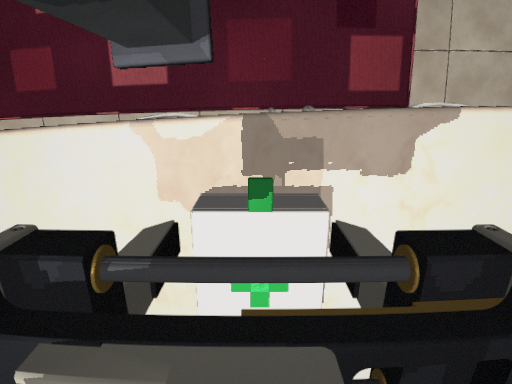

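The wrist view shows the tab at (260,194), centred between the open fingers. I descend and grip it.

>>> play_rows --pt "-0.2 0.5 4.5 0 0 0 1" --pt "-0.2 0.5 8.0 0 0 0 1" --pt "-0.2 0.5 9.1 0 0 0 1" --pt "-0.2 0.5 9.1 0 0 0 1" --pt "-0.2 0.5 9.1 0 0 0 0.1" --pt "-0.2 0.5 9.1 0 0 0 0.1" --pt "-0.2 0.5 9.1 0 0 0 0.1" --pt "-0.2 0.5 9.1 0 0 0 0.1" --pt "-0.2 0.5 9.1 0 0 0 0.1" --pt "-0.2 0.5 9.1 0 0 0 0.1" --pt "-0.2 0.5 9.1 0 0 0 0.1" --squeeze 12

```text
time: 2.3
tool_pos: [0.4116, 0.3238, 0.0595]
tool_rot: [3.142, 0.0, 3.095]
contact_force: [-0.4, 0.4, -0.7]
opening: 0.0403
grip_force: 0.0
```

```bash
python3 - <<'E'
from h import *
stt()
p=np.array(robot.observe()['tool_pos']); c,s=np.cos(np.radians(-2.7)),np.sin(np.radians(-2.7))
# hinge point along case x; lid angle rotation of TCP about hinge about +y
hx=.510+.084*c; r=(hx-p[0])/c; 
for a in np.arange(.1,1.45,.1):
    q=np.array([-r*np.cos(a), 0.004+r*np.sin(a)+.050]) # pivot 4mm above hinge plane approx
    dx=q[0]+r; dz=q[1]-.054
    # tool x is about -case x, z down
    print(round(a,1),'tx',round(-dx*100,2),'tz',round(-dz*100,2))
E
```

```text
t 2.3 pos [0.4116 0.3238 0.0595] rot [3.142 0.    3.095] F [-0.4  0.4 -0.7] open 0.0403 grip 0.0
0.1 tx -0.09 tz -1.82
0.2 tx -0.36 tz -3.63
0.3 tx -0.82 tz -5.39
0.4 tx -1.44 tz -7.11
0.5 tx -2.23 tz -8.75
0.6 tx -3.19 tz -10.3
0.7 tx -4.29 tz -11.76
0.8 tx -5.53 tz -13.09
0.9 tx -6.91 tz -14.3
1.0 tx -8.39 tz -15.36
1.1 tx -9.97 tz -16.26
1.2 tx -11.64 tz -17.01
1.3 tx -13.37 tz -17.58
1.4 tx -15.15 tz -17.98
```

>>> play_rows --pt "0 0 0 0 0 0 0.1" --pt "0 0 0 0 0 0 0.1" --pt "0 0 0 0 0 0 0.1" --pt "0 0 0 0 0 0 0.1" --pt "-0.1 0 -1.8 0 0 0 0.1" --pt "-0.35 0 -3.6 0 0 0 0.1" --pt "-0.8 0 -5.4 0 0 0 0.1"

```text
time: 3.0
tool_pos: [0.4193, 0.3234, 0.1139]
tool_rot: [-3.141, -0.001, 3.095]
contact_force: [0.4, 1.2, -0.6]
opening: 0.009
grip_force: 0.0
```

```bash
python3 - <<'E'
from meas import *
st=robot.observe();im,d,W=world('wrist',st);save('w2',im)
hsv=cv2.cvtColor(im,cv2.COLOR_RGB2HSV);g=(hsv[...,0]>45)&(hsv[...,0]<85)&(hsv[...,1]>110)
[print(*b) for b in blob(W,g)]
im,d,W=world('top');save('t2',cv2.resize(im[170:300,60:220],None,fx=4,fy=4))
E
```

```text
[256. 195.] 1113 [0.4126 0.326  0.0577] [0.397 0.314 0.053] [0.43  0.338 0.059] [413.4 326.2] [23.1 32.5] 86.9
[255. 297.] 620 [0.5093 0.321  0.0591] [0.396 0.307 0.057] [0.523 0.334 0.215] [459.7 321.7] [ 26.8 127.4] 88.4
```

View pics/w2.png

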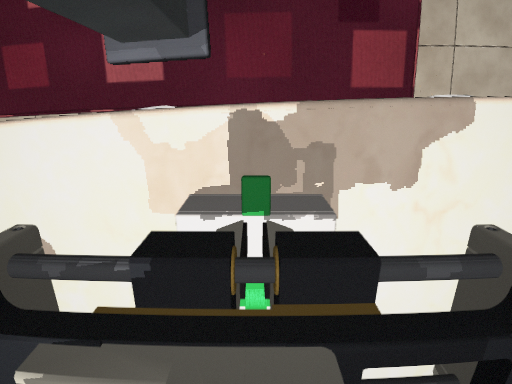

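The lid is still shut and the tab at (256,195) slipped out of the tapered fingertips. I grip deeper.

>>> play_rows --pt "0.6 0.1 0 0 0 0 0.6" --pt "0.6 0.1 0 0 0 0 0.6" --pt "0.6 0.1 0 0 0 0 0.6" --pt "0.6 0.1 0 0 0 0 0.6" --pt "0.6 0.1 0 0 0 0 0.6" --pt "0.6 0.1 0 0 0 0 0.6" --pt "0.6 0.1 3.0 0 0 0 0.6" --pt "0.6 0.1 5.0 0 0 0 0.6" --pt "0.6 0.1 6.4 0 0 0 0.6" --pt "0.6 0.1 6.4 0 0 0 0.6" --pt "0.6 0.1 6.4 0 0 0 0.1" --pt "0.6 0.1 6.4 0 0 0 0.1" --pt "0.6 0.1 6.4 0 0 0 0.1" --pt "0.6 0.1 6.4 0 0 0 0.1" --pt "0.6 0.1 6.4 0 0 0 0.1" --pt "0.6 0.1 6.4 0 0 0 0.1" --pt "0.6 0.1 6.4 0 0 0 0.1" --squeeze 20

```text
time: 4.8
tool_pos: [0.414, 0.3249, 0.0499]
tool_rot: [3.141, 0.001, 3.095]
contact_force: [0.3, -1.0, 4.9]
opening: 0.0098
grip_force: 2.1
```

```bash
python3 - <<'E'
from meas import *
stt()
m=optics.camera_model('wrist');T=np.array(m['tool_from_camera']);print(T.round(3))
K=np.array([[m['fx'],0,m['cx']],[0,m['fy'],m['cy']],[0,0,1]])
for z in(-.1,0,.017):
    p=np.linalg.inv(T)@[0,0,z,1]; print(z,cv2.projectPoints(np.array([[p[0],-p[1],-p[2]]]),np.zeros(3),np.zeros(3),K,np.array(m['dist']))[0].ravel().round())
im,d,W=world('wrist');sv=cv2.resize(im[150:310,170:340],None,fx=3,fy=3)
a,b,c=world('side');sc=cv2.resize(a[250:370,210:370],None,fx=4,fy=4)
h=max(sv.shape[0],sc.shape[0]);save('w3',sc)
cv2.imwrite('pics/w3b.png',sv[...,::-1])
g=W[...,2]
for v in range(170,262,10): print(v,W[v,255].round(3))
E
```

```text
t 4.8 pos [0.414  0.3249 0.0499] rot [3.141e+00 1.000e-03 3.095e+00] F [ 0.3 -1.   4.9] open 0.0098 grip 2.1
[[ 0.001  0.959  0.282  0.077]
 [ 1.    -0.001  0.001  0.001]
 [ 0.001  0.282 -0.959 -0.166]
 [ 0.     0.     0.     1.   ]]
-0.1 [250. 369.]
0 [253. 232.]
0.017 [253. 221.]
170 [ 0.385  0.328 -0.   ]
180 [0.393 0.328 0.   ]
190 [ 0.402  0.327 -0.001]
200 [ 0.41   0.327 -0.001]
210 [0.398 0.327 0.054]
220 [0.403 0.327 0.058]
230 [0.409 0.327 0.059]
240 [0.416 0.326 0.057]
250 [0.423 0.326 0.057]
260 [0.383 0.328 0.138]
```

View pics/w3.png

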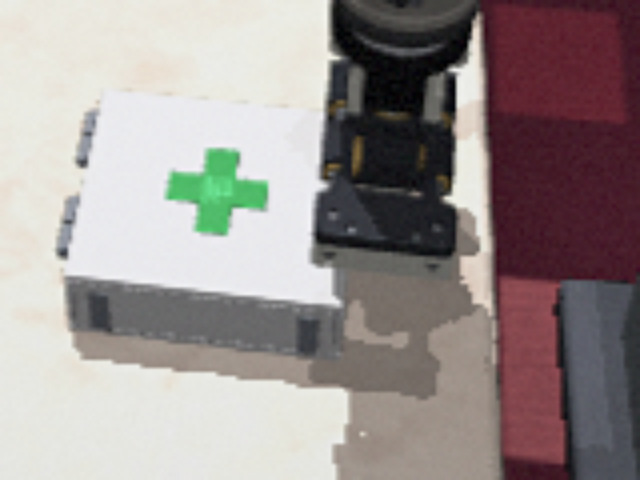

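View pics/w3b.png

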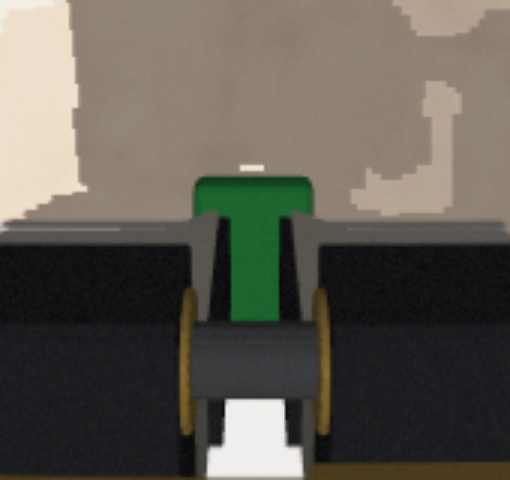

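>>> play_rows --pt "0 0 0 0 0 0 0" --pt "0 0 0 0 0 0 0" --pt "0 0 0 0 0 0 0" --pt "0 0 0 0 0 0 0" --pt "0 0 -0.5 0 0 0 0" --pt "0 0 -1.0 0 0 0 0" --pt "0 0 -1.0 0 0 0 0"

```text
time: 5.6
tool_pos: [0.4139, 0.325, 0.0601]
tool_rot: [3.141, 0.001, 3.095]
contact_force: [0.5, 0.6, -0.4]
opening: 0.0006
grip_force: 0.0
```

```bash
python3 - <<'E'
from meas import *
stt()
im,d,W=world('top')
roi=np.zeros(W.shape[:2],bool);roi[190:272,105:165]=1
hsv=cv2.cvtColor(im,cv2.COLOR_RGB2HSV);g=(hsv[...,0]>45)&(hsv[...,0]<85)&(hsv[...,1]>110)
[print(*b) for b in blob(W,g&roi)]
im,d,W=world('wrist')
hsv=cv2.cvtColor(im,cv2.COLOR_RGB2HSV);g=(hsv[...,0]>45)&(hsv[...,0]<85)&(hsv[...,1]>110)
[print(*b) for b in blob(W,g)]
E
```

```text
t 5.6 pos [0.4139 0.325  0.0601] rot [3.141e+00 1.000e-03 3.095e+00] F [ 0.5  0.6 -0.4] open 0.0006 grip 0.0
[133. 225.] 191 [0.5098 0.3186 0.0598] [0.483 0.292 0.053] [0.537 0.348 0.066] [509.8 319.8] [46.  45.7] 40.6
[254. 214.] 718 [0.4021 0.3264 0.0576] [0.397 0.314 0.052] [0.41  0.338 0.104] [403.3 326.2] [23.2 12.5] 88.8
```

>>> play_rows --pt "0 0 0.4 0 0 0 0" --pt "0 0 0.8 0 0 0 0" --pt "0 0 0.8 0 0 0 0"

```text
time: 6.0
tool_pos: [0.4131, 0.3244, 0.0505]
tool_rot: [-3.141, -0.001, 3.095]
contact_force: [0.0, 0.1, -0.6]
opening: 0.0005
grip_force: 0.0
```

>>> play_rows --pt "0 0 -3 0 0 0 0" --pt "0 0 -7 0 0 0 0" --pt "0 0 -10 0 0 0 0" --pt "0 0 -10 0 0 0 0"

```text
time: 6.4
tool_pos: [0.4158, 0.3261, 0.1556]
tool_rot: [3.137, 0.007, 3.095]
contact_force: [-0.8, 0.3, 0.1]
opening: 0.0002
grip_force: 0.0
```

```bash
python3 - <<'E'
from h import *
stt()
a,b,c=world('side');save('s4',cv2.resize(a[170:330,210:410],None,fx=4,fy=4)[:600,:800])
E
```

```text
t 6.4 pos [0.4158 0.3261 0.1556] rot [3.137 0.007 3.095] F [-0.8  0.3  0.1] open 0.0002 grip 0.0
```

View pics/s4.png

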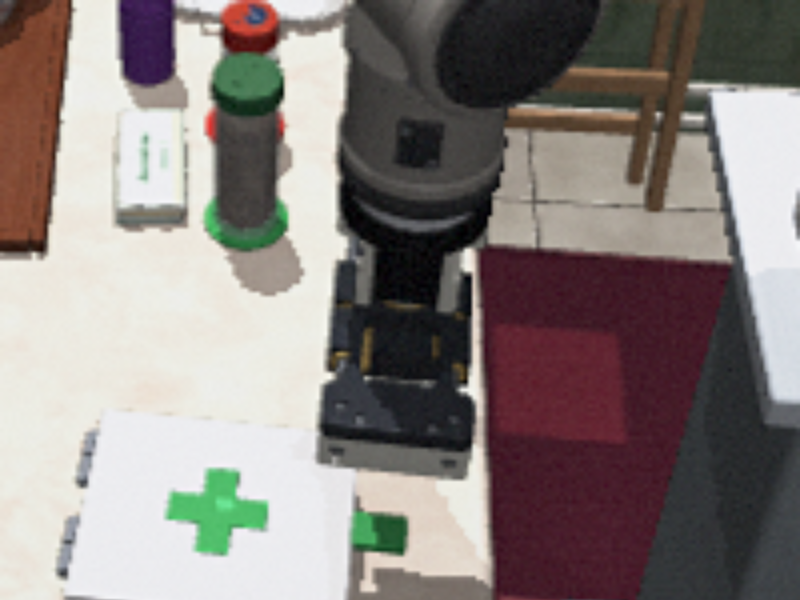

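```bash
python3 - <<'E'
from h import *
im,d,W=world('side')
P=W[(abs(W[...,0]-.416)<.12)&(abs(W[...,1]-.326)<.12)&(W[...,2]>.075)]
h=np.histogram(P[:,2],np.arange(.07,.4,.01));print(list(zip(h[1].round(2),h[0])))
for lo,hi in((.10,.13),(.13,.15),(.15,.17),(.17,.19),(.19,.22)):
    Q=P[(P[:,2]>lo)&(P[:,2]<hi)]
    if len(Q): print(lo,len(Q),Q.min(0).round(3),Q.max(0).round(3),Q.mean(0).round(3))
for uv in ((98,117),):pass
for u,v in[(310,285),(310,276),(310,262),(298,302)]: print(u,v,W[v,u].round(3))
im,d,W=world('top')
P=W[(abs(W[...,0]-.416)<.12)&(abs(W[...,1]-.326)<.12)&(W[...,2]>.075)]
print('top',len(P),P.min(0) if len(P) else '')
E
```

```text
[(np.float64(0.07), np.int64(0)), (np.float64(0.08), np.int64(0)), (np.float64(0.09), np.int64(0)), (np.float64(0.1), np.int64(0)), (np.float64(0.11), np.int64(0)), (np.float64(0.12), np.int64(0)), (np.float64(0.13), np.int64(0)), (np.float64(0.14), np.int64(0)), (np.float64(0.15), np.int64(0)), (np.float64(0.16), np.int64(0)), (np.float64(0.17), np.int64(0)), (np.float64(0.18), np.int64(0)), (np.float64(0.19), np.int64(0)), (np.float64(0.2), np.int64(0)), (np.float64(0.21), np.int64(0)), (np.float64(0.22), np.int64(24)), (np.float64(0.23), np.int64(182)), (np.float64(0.24), np.int64(212)), (np.float64(0.25), np.int64(371)), (np.float64(0.26), np.int64(424)), (np.float64(0.27), np.int64(528)), (np.float64(0.28), np.int64(88)), (np.float64(0.29), np.int64(90)), (np.float64(0.3), np.int64(49)), (np.float64(0.31), np.int64(17)), (np.float64(0.32), np.int64(41)), (np.float64(0.33), np.int64(256)), (np.float64(0.34), np.int64(63)), (np.float64(0.35), np.int64(68)), (np.float64(0.36), np.int64(160)), (np.float64(0.37), np.int64(217)), (np.float64(0.38), np.int64(140))]
310 285 [0.414 0.41  0.237]
310 276 [0.417 0.415 0.272]
310 262 [0.414 0.353 0.238]
298 302 [0.43  0.327 0.059]
top 8465 [0.29600091 0.20603302 0.2259264 ]
```

```bash
python3 - <<'E'
from h import *
st=robot.observe();im,d,W=world('wrist',st)
R=Ro.from_euler('xyz',st['tool_rot']).as_matrix();L=(W-st['tool_pos'])@R
m=(abs(L[...,0])<.03)&(abs(L[...,1])<.05)&(L[...,2]<.06)&(L[...,2]>-.1)
P=L[m];print(len(P))
for z in np.arange(-.1,.06,.008):
    Q=P[(P[:,2]>=z)&(P[:,2]<z+.008)]
    if len(Q): print(round(z,3),len(Q),Q.min(0).round(3),Q.max(0).round(3))
for v in range(190,260,6): print(v,[tuple(L[v,u].round(3)) for u in(240,247,253,259,266)])
E
```

```text
8575
-0.1 5899 [ 0.019 -0.05  -0.1  ] [ 0.03   0.05  -0.092]
-0.092 1718 [-0.024 -0.05  -0.092] [ 0.03   0.05  -0.084]
-0.084 13 [ 0.011 -0.001 -0.084] [ 0.015  0.004 -0.083]
-0.076 24 [ 0.    -0.001 -0.072] [ 0.005  0.004 -0.07 ]
-0.06 175 [-0.011 -0.001 -0.056] [ 0.     0.004 -0.053]
-0.052 47 [ 0.009 -0.001 -0.049] [ 0.01   0.003 -0.044]
-0.044 98 [ 0.009 -0.002 -0.044] [ 0.012  0.005 -0.036]
-0.036 97 [ 0.009 -0.003 -0.036] [ 0.012  0.005 -0.028]
-0.028 209 [ 0.009 -0.015 -0.028] [ 0.012  0.018 -0.02 ]
-0.02 241 [ 0.009 -0.014 -0.02 ] [ 0.012  0.017 -0.012]
-0.012 54 [ 0.01  -0.005 -0.012] [ 0.012  0.008 -0.008]
190 [(np.float64(-0.017), np.float64(-0.016), np.float64(0.149)), (np.float64(0.0), np.float64(-0.006), np.float64(0.092)), (np.float64(0.0), np.float64(-0.0), np.float64(0.092)), (np.float64(-0.0), np.float64(0.005), np.float64(0.094)), (np.float64(0.0), np.float64(0.012), np.float64(0.093))]
196 [(np.float64(-0.016), np.float64(-0.014), np.float64(0.126)), (np.float64(-0.006), np.float64(-0.006), np.float64(0.093)), (np.float64(-0.006), np.float64(-0.0), np.float64(0.09
[... 2469 characters left out ...]
4(0.004), np.float64(-0.036)), (np.float64(0.036), np.float64(0.005), np.float64(-0.087))]
250 [(np.float64(0.037), np.float64(-0.003), np.float64(-0.092)), (np.float64(0.035), np.float64(-0.001), np.float64(-0.088)), (np.float64(0.01), np.float64(0.001), np.float64(-0.042)), (np.float64(0.01), np.float64(0.003), np.float64(-0.041)), (np.float64(0.037), np.float64(0.005), np.float64(-0.092))]
256 [(np.float64(0.037), np.float64(-0.003), np.float64(-0.096)), (np.float64(0.035), np.float64(-0.001), np.float64(-0.092)), (np.float64(0.01), np.float64(0.001), np.float64(-0.048)), (np.float64(0.01), np.float64(0.003), np.float64(-0.048)), (np.float64(0.037), np.float64(0.005), np.float64(-0.095))]
```

Depth shows the closed fingertips ending about 8 mm behind the reported TCP, 25 mm short of what is stated. That explains the miss: the tips were resting on the tab. I check the same thing with the fingers open and half open.

```bash
cat >> h.py <<'E'
def tips():
    st=robot.observe();im,d,W=world('wrist',st)
    R=Ro.from_euler('xyz',st['tool_rot']).as_matrix();L=(W-st['tool_pos'])@R
    print('opening',round(st['opening'],4))
    for z in np.arange(-.07,.034,.008):
        Q=L[(abs(L[...,0])<.02)&(abs(L[...,1])<.09)&(L[...,2]>=z)&(L[...,2]<z+.008)]
        if len(Q): print(round(z,3),len(Q),'y-',Q[Q[:,1]<0][:,1].min().round(3) if (Q[:,1]<0).any() else '',Q[Q[:,1]<0][:,1].max().round(3) if (Q[:,1]<0).any() else '','y+',Q[Q[:,1]>0][:,1].min().round(3) if (Q[:,1]>0).any() else '',Q[:,1].max().round(3),'x',Q[:,0].min().round(3),Q[:,0].max().round(3),'zmax',Q[:,2].max().round(4))
E
echo
```

>>> play_rows --pt "0 0 0 0 0 0 0.5" --pt "0 0 0 0 0 0 0.5" --pt "0 0 0 0 0 0 0.5" --pt "0 0 0 0 0 0 0.5" --pt "0 0 0 0 0 0 0.5" --pt "0 0 0 0 0 0 0.5" --pt "0 0 0 0 0 0 0.5"

```text
time: 7.3
tool_pos: [0.4136, 0.3248, 0.1515]
tool_rot: [3.141, 0.0, 3.095]
contact_force: [-0.2, 0.7, 1.0]
opening: 0.0454
grip_force: 0.0
```

```bash
python3 -c "
from h import *
tips()"
```

```text
opening 0.0454
-0.07 249 y- -0.024 -0.023 y+ 0.026 0.026 x -0.007 0.01 zmax -0.0621
-0.062 302 y- -0.024 -0.021 y+ 0.024 0.026 x -0.01 0.005 zmax -0.054
-0.054 314 y- -0.032 -0.021 y+ 0.024 0.035 x -0.01 0.012 zmax -0.046
-0.046 474 y- -0.034 -0.021 y+ 0.024 0.036 x -0.01 0.012 zmax -0.038
-0.038 484 y- -0.037 -0.021 y+ 0.024 0.039 x 0.001 0.012 zmax -0.03
-0.03 501 y- -0.038 -0.021 y+ 0.024 0.04 x -0.004 0.012 zmax -0.022
-0.022 417 y- -0.038 -0.021 y+ 0.024 0.041 x -0.009 0.012 zmax -0.014
-0.014 179 y- -0.031 -0.021 y+ 0.024 0.034 x -0.009 0.012 zmax -0.0077
```

>>> play_rows --pt "0 0 0 0 0 0 1" --pt "0 0 0 0 0 0 1" --pt "0 0 0 0 0 0 1" --pt "0 0 0 0 0 0 1" --pt "0 0 0 0 0 0 1" --pt "0 0 0 0 0 0 1" --pt "0 0 0 0 0 0 1"

```text
time: 8.05
tool_pos: [0.4136, 0.3248, 0.1514]
tool_rot: [3.141, 0.0, 3.095]
contact_force: [0.4, 0.1, -0.7]
opening: 0.0917
grip_force: 0.0
```

```bash
python3 -c "
from h import *
tips();stt();rel([.4125,.325,.074],177.3)"
```

```text
opening 0.0917
-0.07 490 y- -0.048 -0.046 y+ 0.048 0.05 x -0.01 0.01 zmax -0.062
-0.062 467 y- -0.048 -0.044 y+ 0.046 0.05 x -0.011 0.005 zmax -0.054
-0.054 601 y- -0.063 -0.044 y+ 0.046 0.065 x -0.01 0.012 zmax -0.046
-0.046 699 y- -0.062 -0.044 y+ 0.046 0.065 x -0.009 0.013 zmax -0.038
-0.038 617 y- -0.062 -0.044 y+ 0.046 0.065 x 0.0 0.012 zmax -0.03
-0.03 595 y- -0.061 -0.044 y+ 0.046 0.064 x -0.004 0.013 zmax -0.022
-0.022 530 y- -0.06 -0.044 y+ 0.046 0.062 x -0.008 0.012 zmax -0.014
-0.014 240 y- -0.053 -0.044 y+ 0.046 0.055 x -0.009 0.012 zmax -0.0073
t 8.1 pos [0.4136 0.3248 0.1514] rot [3.142 0.    3.095] F [-0.3 -0.2  0.1] open 0.0914 grip 0.0
shift cm [0.11 0.02 7.74] turn [0. 0. 0.]
```

>>> play_rows --pt "0.1 0 4 0 0 0 0.6" --pt "0.1 0 8 0 0 0 0.6" --pt "0.1 0 11 0 0 0 0.6" --pt "0.1 0 11.9 0 0 0 0.6" --pt "0.1 0 11.9 0 0 0 0.6" --pt "0.1 0 11.9 0 0 0 0.1" --pt "0.1 0 11.9 0 0 0 0.1" --pt "0.1 0 11.9 0 0 0 0.1" --pt "0.1 0 11.9 0 0 0 0.1" --pt "0.1 0 11.9 0 0 0 0.1" --pt "0.1 0 11.9 0 0 0 0.1" --pt "0.1 0 11.9 0 0 0 0.1" --pt "0.1 0 11.9 0 0 0 0.1" --squeeze 15

```text
time: 9.4
tool_pos: [0.413, 0.3248, 0.0331]
tool_rot: [3.141, 0.001, 3.095]
contact_force: [-1.1, -2.3, 6.2]
opening: 0.0236
grip_force: 15.0
```

Gripped (23.6 mm, 15 N). Now I follow the lid arc.

>>> play_rows --pt "-0.1 0 -1.8 0 0 0 0.1" --pt "-0.35 0 -3.6 0 0 0 0.1" --pt "-0.8 0 -5.4 0 0 0 0.1" --pt "-1.45 0 -7.1 0 0 0 0.1" --pt "-2.2 0 -8.7 0 0 0 0.1" --pt "-3.2 0 -10.3 0 0 0 0.1" --pt "-4.3 0 -11.7 0 0 0 0.1" --pt "-5.5 0 -13.0 0 0 0 0.1" --pt "-6.9 0 -14.2 0 0 0 0.1" --pt "-8.4 0 -15.3 0 0 0 0.1" --pt "-9.9 0 -16.2 0 0 0 0.1" --pt "-11.5 0 -16.9 0 0 0 0.1" --pt "-11.5 0 -16.9 0 0 0 0.1" --pt "-11.5 0 -16.9 0 0 0 0.1"

```text
time: 10.8
tool_pos: [0.5275, 0.3194, 0.2013]
tool_rot: [3.141, 0.001, 3.095]
contact_force: [0.4, -1.4, 0.8]
opening: 0.0232
grip_force: 15.0
```

>>> play_rows --pt "0 0 0 0 0 0 0.5" --pt "0 0 0 0 0 0 0.5" --pt "0 0 0 0 0 0 0.5" --pt "0 0 0 0 0 0 0.5" --pt "0 0 -3 0 0 0 0.5" --pt "0 0 -6 0 0 0 0.5" --pt "3 0 -6 0 0 0 0" --pt "6 0 -6 0 0 0 0" --pt "6 0 -2 0 0 0 0" --pt "6 0 2 0 0 0 0" --pt "6 0 3.8 0 0 0 0" --pt "3 0 3.8 0 0 0 0" --pt "0 0 3.8 0 0 0 0" --pt "-2.5 0 3.8 0 0 0 0" --pt "-4.5 0 3.8 0 0 0 0" --pt "-6.5 0 3.8 0 0 0 0" --pt "-7.8 0 3.8 0 0 0 0" --pt "-7.8 0 3.8 0 0 0 0"

```text
time: 12.6
tool_pos: [0.6069, 0.3161, 0.1657]
tool_rot: [3.14, 0.003, 3.094]
contact_force: [-0.3, -1.4, 8.9]
opening: -0.0001
grip_force: 6.0
```

>>> play_rows --pt "4 0 0 0 0 0 0.5" --pt "8 0 -4 0 0 0 1" --pt "11 0 -8 0 0 0 1" --pt "11 0 -8 0 0 0 1"

```text
time: 13.0
tool_pos: [0.4944, 0.3224, 0.2493]
tool_rot: [3.137, 0.007, 3.097]
contact_force: [1.1, 0.1, 0.4]
opening: 0.0278
grip_force: 0.0
```

```bash
python3 -c "
from h import *
stt();rel([.510,.019,.22],130);rel([.510,.019,.0825],130)
st=robot.observe();im,d,W=world('top')
P=W[150:270,100:170].reshape(-1,3);P=P[(P[:,2]>.08)&(P[:,2]<.27)&(abs(P[:,1]-.318)<.07)&(P[:,0]>.56)]
print(len(P),P.min(0),P.max(0)); A=np.polyfit(P[:,2],P[:,0],1);print('slope dx/dz',A)"
```

```text
t 13.0 pos [0.4944 0.3224 0.2493] rot [3.137 0.007 3.097] F [1.1 0.1 0.4] open 0.0278 grip 0.0
shift cm [ -2.9  -30.26   2.82] turn [0.007 0.005 0.828]
shift cm [ -2.8  -30.32  16.57] turn [0.007 0.005 0.828]
801 [0.58345458 0.24810859 0.08001179] [0.71855738 0.38126201 0.24998003]
slope dx/dz [-0.53533804  0.69662943]
```

>>> play_rows --pt "-2.9 -30.3 2.8 0 0 0.825 1" --pt "-2.9 -30.3 2.8 0 0 0.825 1" --pt "-2.9 -30.3 2.8 0 0 0.825 1" --pt "-2.9 -30.3 2.8 0 0 0.825 1" --pt "-2.9 -30.3 2.8 0 0 0.825 1" --pt "-2.9 -30.3 2.8 0 0 0.825 1" --pt "-2.9 -30.3 2.8 0 0 0.825 1" --pt "-2.9 -30.3 2.8 0 0 0.825 1" --pt "-2.9 -30.3 2.8 0 0 0.825 1" --pt "-2.9 -30.3 2.8 0 0 0.825 1"

```text
time: 14.05
tool_pos: [0.5104, 0.0183, 0.2152]
tool_rot: [3.142, -0.001, 2.272]
contact_force: [0.2, 0.1, -0.4]
opening: 0.0919
grip_force: 0.0
```

```bash
python3 -c "
from meas import *
stt();rel([.510,.019,.0825],130)
st=robot.observe();im,d,W=world('wrist',st)
[print(*b) for b in blob(W,(W[...,2]>.13)&(W[...,2]<.16))]
im,d,W=world('top');P=W[150:290,90:180].reshape(-1,3);P=P[(P[:,2]>.08)&(P[:,2]<.27)&(abs(P[:,1]-.318)<.1)&(P[:,0]>.55)]
for z in np.arange(.08,.26,.02):
    Q=P[(P[:,2]>z)&(P[:,2]<z+.02)]
    if len(Q):print(round(z,2),len(Q),np.percentile(Q[:,0],[5,50,95]).round(3))"
```

```text
t 14.05 pos [0.5104 0.0183 0.2152] rot [ 3.142e+00 -1.000e-03  2.272e+00] F [ 0.2  0.1 -0.4] open 0.0919 grip 0.0
shift cm [ 0.07  0.02 13.27] turn [ 0.    -0.001  0.003]
[506.  49.] 173 [0.5884 0.2505 0.1359] [0.587 0.248 0.13 ] [0.596 0.266 0.144] [588.6 256.2] [ 7.9 17.9] 25.3
[258. 193.] 2648 [0.5101 0.0242 0.1437] [ 0.486 -0.002  0.13 ] [0.537 0.048 0.146] [511.5  22.8] [50.3 50.3] 89.9
0.08 158 [0.589 0.701 0.715]
0.1 156 [0.589 0.703 0.712]
0.12 65 [0.587 0.59  0.593]
0.14 80 [0.586 0.589 0.592]
0.16 82 [0.586 0.589 0.592]
0.18 89 [0.585 0.588 0.591]
0.2 198 [0.585 0.59  0.596]
0.22 25 [0.586 0.587 0.592]
0.24 38 [0.586 0.589 0.594]
```

>>> play_rows --pt "0.1 0.15 4 0 0 0 1" --pt "0.1 0.15 8 0 0 0 1" --pt "0.1 0.15 11.5 0 0 0 1" --pt "0.1 0.15 13.2 0 0 0 1" --pt "0.1 0.15 13.2 0 0 0 1" --pt "0.1 0.15 13.2 0 0 0 0.3" --pt "0.1 0.15 13.2 0 0 0 0.3" --pt "0.1 0.15 13.2 0 0 0 0.3" --pt "0.1 0.15 13.2 0 0 0 0.3" --pt "0.1 0.15 13.2 0 0 0 0.3" --pt "0.1 0.15 13.2 0 0 0 0.3" --pt "0.1 0.15 13.2 0 0 0 0.3" --pt "0.1 0.15 13.2 0 0 0 0.3" --squeeze 20

```text
time: 15.45
tool_pos: [0.5111, 0.0186, 0.0837]
tool_rot: [3.141, 0.0, 2.27]
contact_force: [-0.3, 0.4, 3.2]
opening: 0.0498
grip_force: 19.9
```

```bash
python3 -c "
from h import *
stt();s=robot.observe();x,y,z=s['tool_pos']
c,sn=np.cos(np.radians(-5.3)),np.sin(np.radians(-5.3))
for dy in(-.055,.055): print('tray',dy,.518-sn*dy,-.3395+c*dy)
rel([x,y,z+.16]);rel([.518+sn*.055,-.3395-c*.055,z+.16],130)"
```

```text
t 15.45 pos [0.5111 0.0186 0.0837] rot [3.141 0.    2.27 ] F [-0.3  0.4  3.2] open 0.0498 grip 19.9
tray -0.055 0.5129196176904391 -0.394264858400152
tray 0.055 0.5230803823095609 -0.28473514159984803
shift cm [-1.0e-02  1.0e-02 -1.6e+01] turn [0. 0. 0.]
shift cm [-31.73 -26.42 -16.  ] turn [0.001 0.    0.001]
```

>>> play_rows --pt "0 0 -3 0 0 0 0.3" --pt "0 0 -7 0 0 0 0.3" --pt "0 0 -11 0 0 0 0.3" --pt "0 0 -14.5 0 0 0 0.3" --pt "0 0 -16 0 0 0 0.3" --pt "-2.4 -2 -16 0 0 0 0.3" --pt "-5.5 -4.6 -16 0 0 0 0.3" --pt "-8.6 -7.2 -16 0 0 0 0.3" --pt "-11.7 -9.8 -16 0 0 0 0.3" --pt "-14.8 -12.4 -16 0 0 0 0.3" --pt "-17.9 -15 -16 0 0 0 0.3" --pt "-21 -17.6 -16 0 0 0 0.3" --pt "-24.1 -20.1 -16 0 0 0 0.3" --pt "-27.2 -22.7 -16 0 0 0 0.3" --pt "-30 -25 -16 0 0 0 0.3" --pt "-31.7 -26.4 -16 0 0 0 0.3" --pt "-31.7 -26.4 -16 0 0 0 0.3" --pt "-31.7 -26.4 -16 0 0 0 0.3"

```text
time: 17.25
tool_pos: [0.5123, -0.3937, 0.2423]
tool_rot: [3.141, -0.002, 2.269]
contact_force: [-0.1, -0.1, -1.3]
opening: 0.0505
grip_force: 19.9
```

>>> play_rows --pt "0 0 4 0 0 0 0.3" --pt "0 0 8 0 0 0 0.3" --pt "0 0 12 0 0 0 0.3" --pt "0 0 14.5 0 0 0 0.3" --pt "0 0 15.5 0 0 0 0.3" --pt "0 0 16.1 0 0 0 0.3" --pt "0 0 16.1 0 0 0 0.3" --pt "0 0 16.1 0 0 0 0.3" --pt "0 0 16.1 0 0 0 0.7" --pt "0 0 16.1 0 0 0 0.7" --pt "0 0 16.1 0 0 0 0.9" --pt "0 0 16.1 0 0 0 0.9" --pt "0 0 16.1 0 0 0 0.9" --pt "0 0 16.1 0 0 0 0.9" --pt "0 0 12 0 0 0 0.9" --pt "0 0 8 0 0 0 0.9" --pt "0 0 4 0 0 0 1" --pt "0 0 2 0 0 0 1"

```text
time: 19.05
tool_pos: [0.5136, -0.3947, 0.2277]
tool_rot: [3.141, 0.006, 2.27]
contact_force: [-0.3, -0.1, 0.4]
opening: 0.0908
grip_force: 0.0
```

```bash
python3 -c "
from meas import *
stt();im,d,W=world('top');hsv=cv2.cvtColor(im,cv2.COLOR_RGB2HSV)
roi=np.zeros(W.shape[:2],bool);roi[160:275,210:415]=1
print('tall');[print(*b) for b in blob(W,(W[...,2]>.09)&(W[...,2]<.16)&roi)]
g=(hsv[...,0]>45)&(hsv[...,0]<85)&(hsv[...,1]>110)&roi&(W[...,2]<.012)
print('coaster');[print(*b) for b in blob(W,g)]
rel([.515,-.083,.22],130);rel([.515,-.083,.0525],130)"
```

```text
t 19.05 pos [ 0.5136 -0.3947  0.2277] rot [3.141 0.006 2.27 ] F [-0.3 -0.1  0.4] open 0.0908 grip 0.0
tall
[298. 179.] 229 [ 0.5991 -0.1462  0.1096] [ 0.579 -0.168  0.09 ] [ 0.623 -0.125  0.114] [ 600.8 -146. ] [42.6 43.4] 86.8
[390. 203.] 262 [ 0.5137 -0.3795  0.1411] [ 0.489 -0.412  0.09 ] [ 0.536 -0.367  0.147] [ 516.2 -386.4] [34.6 47.6] 61.5
[278. 212.] 233 [ 0.5137 -0.083   0.113 ] [ 0.493 -0.106  0.094] [ 0.537 -0.061  0.12 ] [514.4 -83.6] [42.4 43.5] 36.8
coaster
[241. 221.] 319 [0.511  0.0191 0.005 ] [ 0.481 -0.009 -0.001] [0.54  0.047 0.01 ] [511.1  18.4] [56.2 57.3] 40.6
shift cm [23.86 20.16  0.81] turn [0.001 0.009 0.001]
shift cm [24.02 20.14 17.55] turn [0.001 0.009 0.001]
```

>>> play_rows --pt "23.9 20.2 0.5 0 0 0 1" --pt "23.9 20.2 0.5 0 0 0 1" --pt "23.9 20.2 0.5 0 0 0 1" --pt "23.9 20.2 0.5 0 0 0 1" --pt "23.9 20.2 0.5 0 0 0 1" --pt "23.9 20.2 0.5 0 0 0 1" --pt "23.9 20.2 0.5 0 0 0 1" --pt "23.9 20.2 0.5 0 0 0 1" --pt "23.9 20.2 0.5 0 0 0 1"

```text
time: 20.0
tool_pos: [0.5137, -0.0819, 0.2182]
tool_rot: [-3.141, 0.0, 2.27]
contact_force: [0.2, 0.1, 0.3]
opening: 0.0916
grip_force: 0.0
```

```bash
python3 -c "
from meas import *
st=robot.observe();im,d,W=world('wrist',st)
roi=(abs(W[...,0]-.515)<.05)&(abs(W[...,1]+.083)<.05)
[print(*b) for b in blob(W,(W[...,2]>.105)&(W[...,2]<.125)&roi)]
im,d,W=world('top');roi=np.zeros(W.shape[:2],bool);roi[160:275,210:415]=1
[print(*b) for b in blob(W,(W[...,2]>.09)&(W[...,2]<.16)&roi)]
stt();rel([.515,-.083,.0525],130)"
```

```text
[256. 187.] 1507 [ 0.5154 -0.0804  0.1126] [ 0.494 -0.103  0.105] [ 0.538 -0.059  0.115] [516.4 -81.3] [42.8 43.6] 43.9
[393. 204.] 375 [ 0.51   -0.3867  0.1413] [ 0.488 -0.419  0.09 ] [ 0.535 -0.367  0.149] [ 512.3 -392.3] [48.4 48.6] 54.8
[275. 214.] 110 [ 0.5054 -0.0739  0.1129] [ 0.493 -0.093  0.092] [ 0.527 -0.061  0.119] [506.8 -74.1] [41.6 19.2] 40.2
t 20.1 pos [ 0.5137 -0.0827  0.2181] rot [-3.141  0.     2.268] F [ 0.5 -0.2 -0.4] open 0.0916 grip 0.0
shift cm [-0.11  0.09 16.56] turn [-0.     0.    -0.001]
```

>>> play_rows --pt "-0.1 0.1 4 0 0 0 1" --pt "-0.1 0.1 8 0 0 0 1" --pt "-0.1 0.1 12 0 0 0 1" --pt "-0.1 0.1 15 0 0 0 1" --pt "-0.1 0.1 16.5 0 0 0 1" --pt "-0.1 0.1 16.5 0 0 0 1" --pt "-0.1 0.1 16.5 0 0 0 0.25" --pt "-0.1 0.1 16.5 0 0 0 0.25" --pt "-0.1 0.1 16.5 0 0 0 0.25" --pt "-0.1 0.1 16.5 0 0 0 0.25" --pt "-0.1 0.1 16.5 0 0 0 0.25" --pt "-0.1 0.1 16.5 0 0 0 0.25" --pt "-0.1 0.1 16.5 0 0 0 0.25" --pt "-0.1 0.1 16.5 0 0 0 0.25" --pt "-0.1 0.1 16.5 0 0 0 0.25" --squeeze 20

```text
time: 21.6
tool_pos: [0.5151, -0.0811, 0.0536]
tool_rot: [3.141, 0.0, 2.27]
contact_force: [0.0, 0.8, 2.8]
opening: 0.0435
grip_force: 20.0
```

```bash
python3 -c "
from h import *
stt();z=robot.observe()['tool_pos'][2]
rel([.5231,-.2847,z+.15],130)"
```

```text
t 21.6 pos [ 0.5151 -0.0811  0.0536] rot [3.141 0.    2.27 ] F [0.  0.8 2.8] open 0.0435 grip 20.0
shift cm [-16.11 -12.49 -15.  ] turn [0.    0.    0.001]
```

>>> play_rows --pt "0 0 -3 0 0 0 0.25" --pt "0 0 -7 0 0 0 0.25" --pt "0 0 -11 0 0 0 0.25" --pt "0 0 -14 0 0 0 0.25" --pt "0 0 -15 0 0 0 0.25" --pt "-2.4 -1.9 -15 0 0 0 0.25" --pt "-5.4 -4.2 -15 0 0 0 0.25" --pt "-8.5 -6.6 -15 0 0 0 0.25" --pt "-11.6 -9 -15 0 0 0 0.25" --pt "-14.5 -11.2 -15 0 0 0 0.25" --pt "-16.1 -12.5 -15 0 0 0 0.25" --pt "-16.1 -12.5 -15 0 0 0 0.25"

```text
time: 22.8
tool_pos: [0.5219, -0.2873, 0.2009]
tool_rot: [-3.14, -0.003, 2.266]
contact_force: [0.1, 0.6, -1.4]
opening: 0.0434
grip_force: 20.0
```

>>> play_rows --pt "0 0 4 0 0 0 0.25" --pt "0 0 8 0 0 0 0.25" --pt "0 0 12 0 0 0 0.25" --pt "0 0 14 0 0 0 0.25" --pt "0 0 15.1 0 0 0 0.25" --pt "0 0 15.1 0 0 0 0.25" --pt "0 0 15.1 0 0 0 0.25" --pt "0 0 15.1 0 0 0 0.7" --pt "0 0 15.1 0 0 0 0.7" --pt "0 0 15.1 0 0 0 0.8" --pt "0 0 15.1 0 0 0 0.8" --pt "0 0 15.1 0 0 0 0.8" --pt "0 0 12 0 0 0 0.8" --pt "0 0 8 0 0 0 0.8" --pt "0 0 4 0 0 0 1" --pt "0 0 1 0 0 0 1" --pt "0 0 1 0 0 0 1"

```text
time: 24.5
tool_pos: [0.5248, -0.2861, 0.1986]
tool_rot: [3.139, 0.009, 2.27]
contact_force: [0.7, -0.3, 0.1]
opening: 0.0903
grip_force: 0.0
```

```bash
python3 -c "
from meas import *
stt();im,d,W=world('top');hsv=cv2.cvtColor(im,cv2.COLOR_RGB2HSV)
roi=np.zeros(W.shape[:2],bool);roi[160:275,210:415]=1
print('tall');[print(*b) for b in blob(W,(W[...,2]>.09)&(W[...,2]<.155)&roi)]
r=((hsv[...,0]<10)|(hsv[...,0]>170))&(hsv[...,1]>110)&roi&(W[...,2]<.012)
print('red');[print(*b) for b in blob(W,r)]
roi[:]=0;roi[175:215,225:290]=1
print('box');[print(*b) for b in blob(W,(W[...,2]>.01)&(W[...,2]<.03)&roi)]
rel([.49,.30,.27],177.3)
"
```

```text
t 24.5 pos [ 0.5248 -0.2861  0.1986] rot [3.139 0.009 2.27 ] F [ 0.7 -0.3  0.1] open 0.0903 grip 0.0
tall
[298. 179.] 231 [ 0.5995 -0.1461  0.109 ] [ 0.58  -0.167  0.09 ] [ 0.623 -0.125  0.114] [ 601.1 -146.1] [42.8 42.8] 4.3
[269. 252.] 224 [ 0.4095 -0.0542  0.1096] [ 0.389 -0.077  0.092] [ 0.431 -0.033  0.116] [410.1 -53.8] [41.5 42.8] 17.3
red
[250. 163.] 370 [ 0.6834 -0.0122  0.0072] [ 0.668 -0.148  0.001] [0.698 0.059 0.012] [677.7 -43.7] [206.7  29.2] 86.8
[276. 216.] 355 [ 0.518  -0.0836  0.0053] [ 0.488 -0.114 -0.001] [ 0.549 -0.053  0.011] [519.1 -83.3] [61.4 59.9] 85.8
box
[254. 194.] 674 [ 0.5851 -0.026   0.0192] [ 0.556 -0.082  0.011] [0.615 0.031 0.027] [586.1 -25. ] [ 54.6 110.3] 5.0
shift cm [46.95 35.09 -7.61] turn [-0.001  0.005 -0.825]
```

```bash
python3 -c "
from h import *
rel([.5855,-.0255,.18],95.3)"
```

```text
shift cm [15.93 21.45  1.53] turn [0.003 0.004 0.607]
```

>>> play_rows --pt "15.9 21.4 1.5 0 0 0.607 0.8" --pt "15.9 21.4 1.5 0 0 0.607 0.8" --pt "15.9 21.4 1.5 0 0 0.607 0.8" --pt "15.9 21.4 1.5 0 0 0.607 0.8" --pt "15.9 21.4 1.5 0 0 0.607 0.8" --pt "15.9 21.4 1.5 0 0 0.607 0.8" --pt "15.9 21.4 1.5 0 0 0.607 0.8" --pt "15.9 21.4 1.5 0 0 0.607 0.8" --pt "15.9 21.4 1.5 0 0 0.607 0.8"

```text
time: 25.45
tool_pos: [0.5839, -0.0264, 0.1776]
tool_rot: [-3.14, -0.0, 1.662]
contact_force: [0.5, -0.5, 0.0]
opening: 0.073
grip_force: 0.0
```

```bash
python3 -c "
from meas import *
st=robot.observe();im,d,W=world('wrist',st)
roi=(abs(W[...,0]-.586)<.08)&(abs(W[...,1]+.026)<.1)
[print(*b) for b in blob(W,(W[...,2]>.012)&(W[...,2]<.028)&roi)]
stt();rel([.586,-.0255,-.002],95.3)
im,d,W=world('top');roi=np.zeros(W.shape[:2],bool);roi[160:275,300:415]=1
print('tall');[print(*b) for b in blob(W,(W[...,2]>.09)&(W[...,2]<.155)&roi)]
"
```

```text
[327. 139.] 645 [0.6625 0.0282 0.0153] [ 0.656 -0.065  0.012] [0.666 0.069 0.018] [662.3   1.5] [ 10.2 133.9] 1.5
[258. 169.] 4107 [ 0.5869 -0.019   0.0184] [ 0.557 -0.079  0.012] [0.618 0.034 0.022] [587.4 -23. ] [ 52.9 110.7] 5.5
[262. 251.] 107 [ 0.6018 -0.1233  0.0212] [ 0.591 -0.126  0.013] [ 0.615 -0.122  0.028] [ 602.9 -123.8] [24.4  4. ] 0.4
t 25.5 pos [ 0.584  -0.0267  0.1779] rot [-3.141  0.     1.661] F [-0.3  0.2  0.1] open 0.0734 grip 0.0
shift cm [ 0.1   0.22 17.99] turn [-0.001  0.    -0.002]
tall
[303. 179.] 96 [ 0.5992 -0.1572  0.1095] [ 0.58  -0.168  0.094] [ 0.622 -0.149  0.114] [ 600.7 -158.5] [17.5 42. ] 86.6
[393. 204.] 379 [ 0.5097 -0.3866  0.1414] [ 0.488 -0.418  0.091] [ 0.536 -0.367  0.147] [ 512.6 -392.2] [48.3 48.2] 48.1
[352. 205.] 245 [ 0.5203 -0.2828  0.1111] [ 0.5   -0.307  0.091] [ 0.544 -0.262  0.116] [ 521.6 -285.1] [43.3 43.4] 40.0
```

Both jars stand on the tray. I grasp the box.

>>> play_rows --pt "0.1 0.2 4 0 0 0 0.8" --pt "0.1 0.2 8 0 0 0 0.8" --pt "0.1 0.2 12 0 0 0 0.8" --pt "0.1 0.2 15 0 0 0 0.8" --pt "0.1 0.2 17 0 0 0 0.8" --pt "0.1 0.2 17.8 0 0 0 0.8" --pt "0.1 0.2 17.8 0 0 0 0.8" --pt "0.1 0.2 17.8 0 0 0 0.4" --pt "0.1 0.2 17.8 0 0 0 0.4" --pt "0.1 0.2 17.8 0 0 0 0.4" --pt "0.1 0.2 17.8 0 0 0 0.4" --pt "0.1 0.2 17.8 0 0 0 0.4" --pt "0.1 0.2 17.8 0 0 0 0.4" --pt "0.1 0.2 17.8 0 0 0 0.4" --squeeze 15

```text
time: 26.95
tool_pos: [0.5872, -0.0244, 0.0017]
tool_rot: [3.139, 0.001, 1.663]
contact_force: [-0.2, -0.5, 6.4]
opening: 0.0545
grip_force: 15.0
```

```bash
python3 -c "
from h import *
stt();z=robot.observe()['tool_pos'][2]
rel([.500,.319,z+.13],177.3);rel([.500,.319,z+.006],177.3)"
```

```text
t 26.95 pos [ 0.5872 -0.0244  0.0017] rot [3.139e+00 1.000e-03 1.663e+00] F [-0.2 -0.5  6.4] open 0.0545 grip 15.0
shift cm [ 34.98  -5.49 -13.04] turn [ 1.000e-03  2.000e-03 -1.432e+00]
shift cm [34.99 -5.52 -0.64] turn [ 1.000e-03  2.000e-03 -1.432e+00]
```

>>> play_rows --pt "0 0 -4 0 0 0 0.4" --pt "0 0 -8 0 0 0 0.4" --pt "0 0 -12 0 0 0 0.4" --pt "0 0 -13 0 0 0 0.4" --pt "3 -1 -13 0 0 -0.14 0.4" --pt "6 -2 -13 0 0 -0.28 0.4" --pt "9 -3 -13 0 0 -0.42 0.4" --pt "12 -4 -13 0 0 -0.56 0.4" --pt "15 -5 -13 0 0 -0.7 0.4" --pt "17 -6 -13 0 0 -0.84 0.4" --pt "19 -6 -13 0 0 -0.98 0.4" --pt "20 -6 -13 0 0 -1.12 0.4" --pt "21 -6 -13 0 0 -1.26 0.4" --pt "24 -6 -13 0 0 -1.4 0.4" --pt "28 -6 -13 0 0 -1.432 0.4" --pt "32 -5.5 -13 0 0 -1.432 0.4" --pt "35 -5.5 -13 0 0 -1.432 0.4" --pt "35 -5.5 -13 0 0 -1.432 0.4"

```text
time: 28.75
tool_pos: [0.4981, 0.3226, 0.1295]
tool_rot: [3.141, -0.001, 3.099]
contact_force: [0.8, 0.3, -0.9]
opening: 0.054
grip_force: 15.0
```

```bash
python3 -c "
from meas import *
stt();rel([.500,.319,.0077],177.3)
im,d,W=world('top')
for z in np.arange(.13,.26,.02):
    Q=W[(W[...,2]>z)&(W[...,2]<z+.02)&(W[...,0]>.56)&(W[...,0]<.75)&(abs(W[...,1]-.318)<.075)]
    if len(Q):print(round(z,2),len(Q),np.percentile(Q[:,0],[5,50,95]).round(3))
st=robot.observe();im,d,W=world('wrist',st);save('w5',im)
"
```

```text
t 28.75 pos [0.4981 0.3226 0.1295] rot [ 3.141e+00 -1.000e-03  3.099e+00] F [ 0.8  0.3 -0.9] open 0.054 grip 15.0
shift cm [-0.21 -0.36 12.18] turn [ 0.001 -0.001  0.004]
0.13 187 [0.588 0.714 0.745]
0.15 268 [0.587 0.719 0.745]
0.17 122 [0.586 0.59  0.747]
0.19 69 [0.585 0.587 0.589]
0.21 122 [0.586 0.589 0.594]
0.23 48 [0.586 0.589 0.594]
0.25 1 [0.587 0.587 0.587]
```

View pics/w5.png

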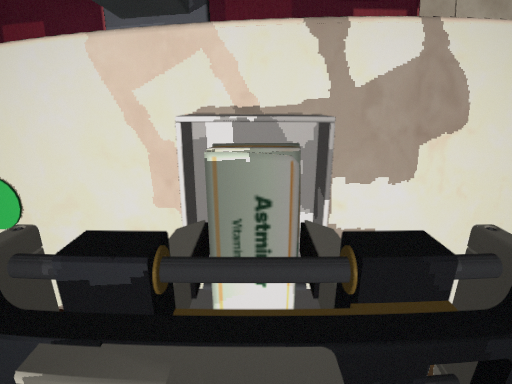

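>>> play_rows --pt "-0.5 -0.35 1 0 0 0 0.4" --pt "-0.5 -0.35 4 0 0 0 0.4" --pt "-0.5 -0.35 8 0 0 0 0.4" --pt "-0.5 -0.35 10.5 0 0 0 0.4" --pt "-0.5 -0.35 11.6 0 0 0 0.4" --pt "-0.5 -0.35 12.1 0 0 0 0.4" --pt "-0.5 -0.35 12.1 0 0 0 0.4" --pt "-0.5 -0.35 12.1 0 0 0 0.8" --pt "-0.5 -0.35 12.1 0 0 0 0.8" --pt "-0.5 -0.35 12.1 0 0 0 0.8" --pt "-0.5 -0.35 12.1 0 0 0 0.8" --pt "-0.5 -0.35 12.1 0 0 0 0.8" --pt "-0.5 -0.35 8 0 0 0 0.8" --pt "-0.5 -0.35 4 0 0 0 0.8" --pt "-0.5 -0.35 0 0 0 0 0.8" --pt "-0.5 -0.35 -5 0 0 0 0.8" --pt "4 -0.35 -9 0 0 0 0.8"

```text
time: 30.55
tool_pos: [0.4702, 0.3173, 0.217]
tool_rot: [3.139, 0.006, 3.092]
contact_force: [0.0, 1.3, 1.0]
opening: 0.0736
grip_force: 0.0
```

```bash
python3 -c "
from meas import *
stt()
im,d,W=world('wrist');roi=(W[...,0]>.437)&(W[...,0]<.58)&(abs(W[...,1]-.319)<.058)
for lo,hi in((.0,.012),(.012,.022),(.022,.032),(.032,.06)):
  print(lo);[print(*b) for b in blob(W,(W[...,2]>lo)&(W[...,2]<hi)&roi)]
save('w6',im)
"
```

```text
t 30.55 pos [0.4702 0.3173 0.217 ] rot [3.139 0.006 3.092] F [0.  1.3 1. ] open 0.0736 grip 0.0
0.0
[257. 188.] 4915 [0.5034 0.3312 0.0048] [0.437 0.261 0.002] [0.58  0.377 0.012] [508.7 319. ] [142.6 116. ] 0.0
0.012
[263. 170.] 252 [0.4532 0.3382 0.0193] [0.448 0.294 0.012] [0.561 0.344 0.022] [496.9 336.4] [119.6  45.8] 20.6
[235. 202.] 17 [0.5186 0.2905 0.0214] [0.512 0.288 0.017] [0.523 0.294 0.022] [517.6 291.8] [ 5.5 11.8] 84.1
0.022
[253. 191.] 2834 [0.5016 0.316  0.0235] [0.449 0.288 0.022] [0.56  0.342 0.026] [504.4 315.3] [ 50.7 109.3] 87.8
0.032
```

View pics/w6.png

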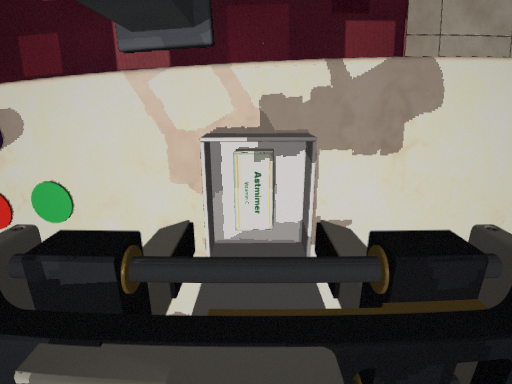

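>>> play_rows --pt "0 0 -3 0 0 0 0" --pt "0 0 -6 0 0 0 0" --pt "0 0 -6.5 0 0 0 0" --pt "-4 0 -6.5 0 0 0 0" --pt "-8 0 -6.5 0 0 0 0" --pt "-12 0 -6.5 0 0 0 0" --pt "-16 0 -6.5 0 0 0 0" --pt "-18.5 0 -6.5 0 0 0 0" --pt "-18.5 0 -6.5 0 0 0 0" --pt "-18.5 0 -6.5 0 0 0 0"

```text
time: 31.6
tool_pos: [0.6514, 0.3085, 0.2766]
tool_rot: [-3.141, -0.003, 3.094]
contact_force: [0.3, -0.2, -0.3]
opening: 0.0015
grip_force: 0.0
```

```bash
python3 -c "
from h import *
stt();x,y,z=robot.observe()['tool_pos'];r=.15
for a in [1.57,1.45,1.3,1.15,1,.85,.7,.55,.4,.25,.12,0,-.03]:
    X=.594-r*np.cos(a)+.008*np.sin(a)+.01;Z=.05+r*np.sin(a)+.008*np.cos(a)-.0075
    print(a,'tx',round((x-X)*100,1),'tz',round((z-Z)*100,1))"
```

```text
t 31.6 pos [0.6514 0.3085 0.2766] rot [-3.141e+00 -3.000e-03  3.094e+00] F [ 0.3 -0.2 -0.3] open 0.0015 grip 0.0
1.57 tx 4.0 tz 8.4
1.45 tx 5.8 tz 8.4
1.3 tx 8.0 tz 8.7
1.15 tx 10.1 tz 9.4
1 tx 12.2 tz 10.4
0.85 tx 14.0 tz 11.6
0.7 tx 15.7 tz 13.1
0.55 tx 17.1 tz 14.9
0.4 tx 18.2 tz 16.8
0.25 tx 19.1 tz 18.9
0.12 tx 19.5 tz 20.8
0 tx 19.7 tz 22.6
-0.03 tx 19.8 tz 23.1
```

>>> play_rows --pt "0 0 4 0 0 0 0" --pt "0 0 8 0 0 0 0" --pt "2 0 8.4 0 0 0 0" --pt "4 0 8.4 0 0 0 0" --pt "5.8 0 8.4 0 0 0 0" --pt "8 0 8.7 0 0 0 0" --pt "10.1 0 9.4 0 0 0 0" --pt "12.2 0 10.4 0 0 0 0" --pt "14 0 11.6 0 0 0 0" --pt "15.7 0 13.1 0 0 0 0" --pt "17.1 0 14.9 0 0 0 0" --pt "18.2 0 16.8 0 0 0 0" --pt "19.1 0 18.9 0 0 0 0" --pt "19.5 0 20.8 0 0 0 0" --pt "19.7 0 22.6 0 0 0 0" --pt "19.8 0 23 0 0 0 0" --pt "19.8 0 23.3 0 0 0 0" --pt "19.8 0 23.3 0 0 0 0"

```text
time: 33.4
tool_pos: [0.4521, 0.3179, 0.0494]
tool_rot: [3.141, 0.0, 3.096]
contact_force: [-10.1, -4.7, 25.2]
opening: 0.0006
grip_force: 12.5
```

Pressed shut with 25 N. I lift off and verify.

>>> play_rows --pt "0 0 -1 0 0 0 0" --pt "0 0 -5 0 0 0 0.5" --pt "0 0 -10 0 0 0 1" --pt "0 0 -14 0 0 0 1" --pt "0 0 -17 0 0 0 1" --pt "0 0 -17 0 0 0 1" --pt "0 0 -17 0 0 0 1"

```text
time: 34.1
tool_pos: [0.4531, 0.318, 0.2165]
tool_rot: [3.141, 0.001, 3.095]
contact_force: [-0.1, 0.1, 0.2]
opening: 0.0441
grip_force: 0.0
```

```bash
python3 -c "
from meas import *
stt()
st=robot.observe();im,d,W=world('wrist',st);hsv=cv2.cvtColor(im,cv2.COLOR_RGB2HSV);g=(hsv[...,0]>45)&(hsv[...,0]<85)&(hsv[...,1]>110)&(W[...,1]>.2)
[print(*b) for b in blob(W,g)]
im,d,W=world('top');roi=np.zeros(W.shape[:2],bool);roi[160:275,300:415]=1
print('tall');[print(*b) for b in blob(W,(W[...,2]>.09)&(W[...,2]<.155)&roi)]
rel([.523,-.2865,.22],130)
"
```

```text
t 34.1 pos [0.4531 0.318  0.2165] rot [3.141e+00 1.000e-03 3.095e+00] F [-0.1  0.1  0.2] open 0.0441 grip 0.0
[258. 140.] 577 [0.4142 0.3256 0.0577] [0.398 0.314 0.055] [0.431 0.337 0.06 ] [414.1 325.7] [21.8 32.7] 87.3
[258. 219.] 1188 [0.5093 0.3212 0.059 ] [0.481 0.291 0.056] [0.54  0.35  0.061] [510.5 321.1] [53.3 53.9] 41.4
tall
[303. 179.] 95 [ 0.5987 -0.1568  0.1097] [ 0.58  -0.168  0.093] [ 0.622 -0.149  0.114] [ 600.  -158.8] [17.4 42.2] 84.4
[393. 204.] 378 [ 0.5099 -0.3869  0.1418] [ 0.488 -0.418  0.09 ] [ 0.536 -0.367  0.148] [ 512.1 -392.6] [50.  46.9] 65.2
[352. 205.] 244 [ 0.5202 -0.2829  0.1112] [ 0.5   -0.306  0.091] [ 0.544 -0.262  0.116] [ 521.7 -283.9] [42.8 44.1] 79.9
shift cm [ -9.82 -60.02  -0.5 ] turn [-0.002 -0.001  0.826]
```

The lid is shut: the tab's height is as at the start. Now I return the red jar.

>>> play_rows --pt "-9.8 -59.8 -0.5 0 0 0.826 1" --pt "-9.8 -59.8 -0.5 0 0 0.826 1" --pt "-9.8 -59.8 -0.5 0 0 0.826 1" --pt "-9.8 -59.8 -0.5 0 0 0.826 1" --pt "-9.8 -59.8 -0.5 0 0 0.826 1" --pt "-9.8 -59.8 -0.5 0 0 0.826 1" --pt "-9.8 -59.8 -0.5 0 0 0.826 1" --pt "-9.8 -59.8 -0.5 0 0 0.826 1" --pt "-9.8 -59.8 -0.5 0 0 0.826 1" --pt "-9.8 -59.8 -0.5 0 0 0.826 1" --pt "-9.8 -59.8 -0.5 0 0 0.826 1" --pt "-9.8 -59.8 -0.5 0 0 0.826 1" --pt "-9.8 -59.8 -0.5 0 0 0.826 1" --pt "-9.8 -59.8 -0.5 0 0 0.826 1" --pt "-9.8 -59.8 -0.5 0 0 0.826 1" --pt "-9.8 -59.8 -0.5 0 0 0.826 1" --pt "-9.8 -59.8 -0.5 0 0 0.826 1"

```text
time: 35.9
tool_pos: [0.524, -0.2825, 0.2208]
tool_rot: [3.141, -0.0, 2.271]
contact_force: [0.7, 0.4, 0.1]
opening: 0.0915
grip_force: 0.0
```

```bash
python3 -c "
from meas import *
stt()
rel([.523,-.2845,.0515],130)
"
```

```text
t 35.9 pos [ 0.524  -0.2825  0.2208] rot [ 3.141 -0.     2.271] F [0.7 0.4 0.1] open 0.0915 grip 0.0
shift cm [-0.09 -0.21 16.93] turn [ 0.    -0.     0.002]
```

>>> play_rows --pt "-0.1 -0.2 4 0 0 0 1" --pt "-0.1 -0.2 8 0 0 0 1" --pt "-0.1 -0.2 12 0 0 0 1" --pt "-0.1 -0.2 15.5 0 0 0 1" --pt "-0.1 -0.2 16.9 0 0 0 1" --pt "-0.1 -0.2 16.9 0 0 0 1" --pt "-0.1 -0.2 16.9 0 0 0 0.25" --pt "-0.1 -0.2 16.9 0 0 0 0.25" --pt "-0.1 -0.2 16.9 0 0 0 0.25" --pt "-0.1 -0.2 16.9 0 0 0 0.25" --pt "-0.1 -0.2 16.9 0 0 0 0.25" --pt "-0.1 -0.2 16.9 0 0 0 0.25" --pt "-0.1 -0.2 16.9 0 0 0 0.25" --pt "-0.1 -0.2 16.9 0 0 0 0.25" --pt "-0.1 -0.2 16.9 0 0 0 0.25" --squeeze 20

```text
time: 37.4
tool_pos: [0.523, -0.2861, 0.0517]
tool_rot: [3.141, 0.0, 2.269]
contact_force: [0.6, 0.6, 1.9]
opening: 0.0431
grip_force: 19.9
```

```bash
python3 -c "
from h import *
stt();rel([.518,-.082,.0515+.15],130)"
```

```text
t 37.4 pos [ 0.523  -0.2861  0.0517] rot [3.141 0.    2.269] F [0.6 0.6 1.9] open 0.0431 grip 19.9
shift cm [ 15.96  12.74 -14.98] turn [ 0.  0. -0.]
```

>>> play_rows --pt "0 0 -3 0 0 0 0.25" --pt "0 0 -7 0 0 0 0.25" --pt "0 0 -11 0 0 0 0.25" --pt "0 0 -14 0 0 0 0.25" --pt "0 0 -15 0 0 0 0.25" --pt "2.4 1.9 -15 0 0 0 0.25" --pt "5.4 4.3 -15 0 0 0 0.25" --pt "8.5 6.8 -15 0 0 0 0.25" --pt "11.6 9.3 -15 0 0 0 0.25" --pt "14.4 11.5 -15 0 0 0 0.25" --pt "16 12.7 -15 0 0 0 0.25" --pt "16 12.7 -15 0 0 0 0.25" --pt "16 12.7 -15 0 0 0 0.25"

```text
time: 38.7
tool_pos: [0.517, -0.0818, 0.2005]
tool_rot: [-3.14, -0.001, 2.27]
contact_force: [-1.2, -0.7, -1.9]
opening: 0.0435
grip_force: 19.9
```

```bash
python3 -c "
from h import *
stt();rel([.518,-.082,.055],130)"
```

```text
t 38.7 pos [ 0.517  -0.0818  0.2005] rot [-3.14e+00 -1.00e-03  2.27e+00] F [-1.2 -0.7 -1.9] open 0.0435 grip 19.9
shift cm [-0.1   0.08 14.55] turn [-0.001 -0.001  0.001]
```

>>> play_rows --pt "0 0.1 4 0 0 0 0.25" --pt "0 0.1 8 0 0 0 0.25" --pt "0 0.1 12 0 0 0 0.25" --pt "0 0.1 13.8 0 0 0 0.25" --pt "0 0.1 14.7 0 0 0 0.25" --pt "0 0.1 14.7 0 0 0 0.25" --pt "0 0.1 14.7 0 0 0 0.25" --pt "0 0.1 14.7 0 0 0 0.7" --pt "0 0.1 14.7 0 0 0 0.7" --pt "0 0.1 14.7 0 0 0 0.8" --pt "0 0.1 14.7 0 0 0 0.8" --pt "0 0.1 14.7 0 0 0 0.8" --pt "0 0.1 11 0 0 0 0.8" --pt "0 0.1 7 0 0 0 0.8" --pt "0 0.1 2 0 0 0 1" --pt "0 0.1 -2 0 0 0 1" --pt "0 0.1 -2 0 0 0 1"

```text
time: 40.4
tool_pos: [0.5209, -0.082, 0.2277]
tool_rot: [3.135, 0.01, 2.269]
contact_force: [0.9, 0.1, 0.0]
opening: 0.0905
grip_force: 0.0
```

```bash
python3 -c "
from h import *
stt();rel([.5125,-.394,.22],130)"
```

```text
t 40.4 pos [ 0.5209 -0.082   0.2277] rot [3.135 0.01  2.269] F [0.9 0.1 0. ] open 0.0905 grip 0.0
shift cm [-23.35 -20.71   0.87] turn [0.006 0.01  0.   ]
```

>>> play_rows --pt "-23.5 -20.5 0 0 0 0 1" --pt "-23.5 -20.5 0 0 0 0 1" --pt "-23.5 -20.5 0 0 0 0 1" --pt "-23.5 -20.5 0 0 0 0 1" --pt "-23.5 -20.5 0 0 0 0 1" --pt "-23.5 -20.5 0 0 0 0 1" --pt "-23.5 -20.5 0 0 0 0 1" --pt "-23.5 -20.5 0 0 0 0 1" --pt "-23.5 -20.5 0 0 0 0 1" --pt "-23.5 -20.5 0 0 0 0 1"

```text
time: 41.4
tool_pos: [0.5125, -0.3911, 0.2216]
tool_rot: [3.141, -0.001, 2.271]
contact_force: [0.4, 0.8, -0.6]
opening: 0.0919
grip_force: 0.0
```

```bash
python3 -c "
from meas import *
stt();rel([.5125,-.394,.0815],130)
im,d,W=world('top');hsv=cv2.cvtColor(im,cv2.COLOR_RGB2HSV);roi=np.zeros(W.shape[:2],bool);roi[195:245,225:300]=1
[print(*b) for b in blob(W,(W[...,2]>.09)&(W[...,2]<.155)&roi)]
"
```

```text
t 41.4 pos [ 0.5125 -0.3911  0.2216] rot [ 3.141e+00 -1.000e-03  2.271e+00] F [ 0.4  0.8 -0.6] open 0.0919 grip 0.0
shift cm [-0.23 -0.2  14.01] turn [ 0.    -0.001  0.002]
[277. 211.] 229 [ 0.5143 -0.0811  0.1136] [ 0.494 -0.103  0.092] [ 0.537 -0.06   0.119] [515.1 -81.9] [41.9 41.9] 41.6
```

>>> play_rows --pt "-0.2 -0.2 4 0 0 0 1" --pt "-0.2 -0.2 8 0 0 0 1" --pt "-0.2 -0.2 12 0 0 0 1" --pt "-0.2 -0.2 14 0 0 0 1" --pt "-0.2 -0.2 14 0 0 0 1" --pt "-0.2 -0.2 14 0 0 0 0.3" --pt "-0.2 -0.2 14 0 0 0 0.3" --pt "-0.2 -0.2 14 0 0 0 0.3" --pt "-0.2 -0.2 14 0 0 0 0.3" --pt "-0.2 -0.2 14 0 0 0 0.3" --pt "-0.2 -0.2 14 0 0 0 0.3" --pt "-0.2 -0.2 14 0 0 0 0.3" --pt "-0.2 -0.2 14 0 0 0 0.3"

```text
time: 42.75
tool_pos: [0.512, -0.396, 0.0819]
tool_rot: [3.141, 0.001, 2.269]
contact_force: [-0.4, 0.9, 2.8]
opening: 0.0502
grip_force: 19.7
```

```bash
python3 -c "
from h import *
stt();z=robot.observe()['tool_pos'][2];rel([.5115,.019,z+.16],130)"
```

```text
t 42.75 pos [ 0.512  -0.396   0.0819] rot [3.141e+00 1.000e-03 2.269e+00] F [-0.4  0.9  2.8] open 0.0502 grip 19.7
shift cm [ 31.82  26.63 -16.02] turn [ 0.     0.001 -0.   ]
```

>>> play_rows --pt "0 0 -3 0 0 0 0.3" --pt "0 0 -7 0 0 0 0.3" --pt "0 0 -11 0 0 0 0.3" --pt "0 0 -14.5 0 0 0 0.3" --pt "0 0 -16 0 0 0 0.3" --pt "2.4 2 -16 0 0 0 0.3" --pt "5.5 4.6 -16 0 0 0 0.3" --pt "8.6 7.2 -16 0 0 0 0.3" --pt "11.7 9.8 -16 0 0 0 0.3" --pt "14.8 12.4 -16 0 0 0 0.3" --pt "17.9 15 -16 0 0 0 0.3" --pt "21 17.6 -16 0 0 0 0.3" --pt "24.1 20.2 -16 0 0 0 0.3" --pt "27.2 22.8 -16 0 0 0 0.3" --pt "30 25.1 -16 0 0 0 0.3" --pt "31.8 26.6 -16 0 0 0 0.3" --pt "31.8 26.6 -16 0 0 0 0.3" --pt "31.8 26.6 -16 0 0 0 0.3" --pt "31.8 26.6 -16 0 0 0 0.3"

```text
time: 44.65
tool_pos: [0.5112, 0.0178, 0.2414]
tool_rot: [-3.141, -0.0, 2.268]
contact_force: [0.3, -0.9, -1.1]
opening: 0.0504
grip_force: 19.8
```

```bash
python3 -c "
from h import *
stt();rel([.5115,.019,.085],130)"
```

```text
t 44.65 pos [0.5112 0.0178 0.2414] rot [-3.141 -0.     2.268] F [ 0.3 -0.9 -1.1] open 0.0504 grip 19.8
shift cm [ 0.07  0.1  15.64] turn [-0.001 -0.    -0.001]
```

>>> play_rows --pt "0 0.1 4 0 0 0 0.3" --pt "0 0.1 8 0 0 0 0.3" --pt "0 0.1 12 0 0 0 0.3" --pt "0 0.1 14.8 0 0 0 0.3" --pt "0 0.1 15.7 0 0 0 0.3" --pt "0 0.1 15.7 0 0 0 0.3" --pt "0 0.1 15.7 0 0 0 0.3" --pt "0 0.1 15.7 0 0 0 0.7" --pt "0 0.1 15.7 0 0 0 0.7" --pt "0 0.1 15.7 0 0 0 0.8" --pt "0 0.1 15.7 0 0 0 0.8" --pt "0 0.1 15.7 0 0 0 0.8" --pt "0 0.1 12 0 0 0 0.8" --pt "0 0.1 8 0 0 0 0.8" --pt "0 0.1 3 0 0 0 1" --pt "0 0.1 -1 0 0 0 1" --pt "0 0.1 -3 0 0 0 1"

```text
time: 46.35
tool_pos: [0.5131, 0.0194, 0.2758]
tool_rot: [3.137, 0.004, 2.269]
contact_force: [0.3, -0.7, -0.7]
opening: 0.0904
grip_force: 0.0
```

>>> play_rows --pt "12 9 0 0 0 0 1" --pt "12 9 0 0 0 0 1" --pt "12 9 0 0 0 0 1" --pt "12 9 0 0 0 0 1" --pt "12 9 0 0 0 0 1" --pt "12 9 0 0 0 0 1" --pt "12 9 0 0 0 0 1"

```text
time: 47.05
tool_pos: [0.5041, 0.1677, 0.2716]
tool_rot: [-3.141, 0.0, 2.267]
contact_force: [0.3, -0.0, 0.3]
opening: 0.0916
grip_force: 0.0
```

```bash
python3 -c "
from meas import *
stt()
for n in('top','side'):
    im,d,W=world(n);hsv=cv2.cvtColor(im,cv2.COLOR_RGB2HSV)
    near=(W[...,0]>.45)&(W[...,0]<.56)&(W[...,1]>-.13)&(W[...,1]<.07)
    [print(n,*b) for b in blob(W,(W[...,2]>.09)&(W[...,2]<.155)&near)]
    near&=(W[...,2]<.012)
    for c,m in(('g',(hsv[...,0]>45)&(hsv[...,0]<85)),('r',(hsv[...,0]<10)|(hsv[...,0]>170))):
        [print(n,c,*b) for b in blob(W,m&near&(hsv[...,1]>110))]
save('end',cv2.resize(im[100:350,120:420],None,fx=2.3,fy=2.3))
"
```

```text
t 47.05 pos [0.5041 0.1677 0.2716] rot [-3.141  0.     2.267] F [ 0.3 -0.   0.3] open 0.0916 grip 0.0
top [277. 211.] 228 [ 0.5142 -0.0811  0.1137] [ 0.494 -0.103  0.095] [ 0.537 -0.06   0.12 ] [515.2 -81.8] [42.4 41.6] 40.0
top [239. 215.] 344 [0.507  0.0187 0.1445] [ 0.484 -0.006  0.091] [0.535 0.044 0.15 ] [509.   19.4] [49.2 48.7] 40.8
top g [247. 225.] 31 [ 0.4947 -0.0016  0.0051] [ 0.484 -0.009  0.   ] [0.524 0.022 0.008] [499.5   1.6] [15.6 48.6] 54.4
top r [275. 220.] 100 [ 0.503  -0.0756  0.0049] [ 0.489 -0.113 -0.   ] [ 0.538 -0.052  0.012] [510.9 -81.2] [61.  43.4] 76.6
side [271. 190.] 581 [0.5139 0.0266 0.1159] [ 0.488 -0.103  0.09 ] [0.541 0.048 0.149] [516.  -27.5] [ 48.2 150.1] 4.6
side g [271. 228.] 73 [0.5107 0.0381 0.0051] [ 0.482  0.007 -0.001] [0.54  0.052 0.01 ] [510.9  29.8] [57.2 44.1] 2.0
```

View pics/end.png

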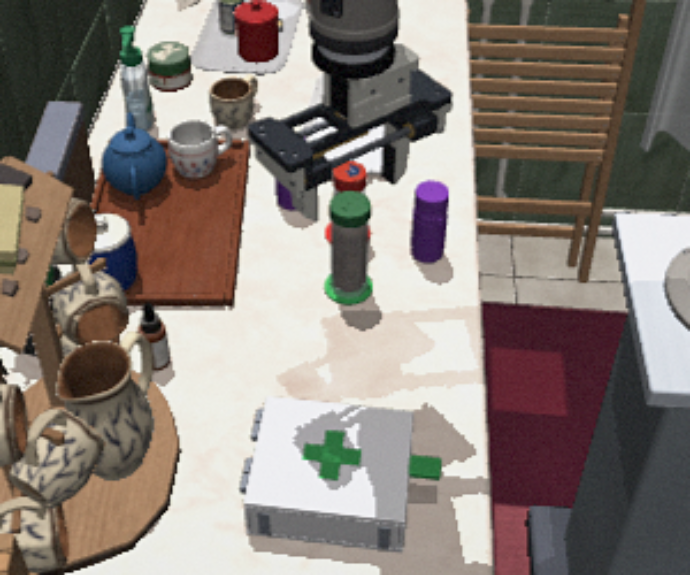

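The jars stand upright and centred on their coasters: red cap at (350,175) and green cap at (350,208). The case is shut (330,455), and the dropper bottle and cup have not moved.

```bash
python3 -c "
from cell import robot
print(robot.hand_in())"
```

```text
the job is handed in; nothing more can be done
None
```

The job is handed in at about 47 s of the 146 s: the vitamin box lies flat in the shut case and both jars stand upright within about 4 mm of their coasters' centres by camera; the hand-in call returned no verdict.

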